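# Seat the loose crank in the work support's leaning drive and wind its table level

### The job

Take the loose crank out of its wooden stand and push its hexagon end into the leaning collar of the work support, turning it by feel until it drops fully home in the hidden hexagon drive. Then wind the crank until the lift table is level with the fixed rest beside it, so that a long board can lie across both. Leave the crank fully home in the collar and let go; leave the masking tape, the tape measure and the sanding block where they are.

Things in the scene. Friction and masses are not known exactly. Their poses are not given: they have to be found in the camera images.
- crank_boss (a point): Centre of the square boss (26 x 26 x 36 mm, flats facing x and y) on the hub of the loose steel crank (0.3 kg); hold it here to seat it. Axes of the crank: z along the shaft from hexagon to boss, x along the arm to the hand grip. Boss foot = top of the arm, 18 mm below; arm 28 wide, 12 thick; below it the shaft, 29 mm round. Starts upright in the stand, arm roughly to the robot's left.
- crank_tip (a point): Centre of the end face of the crank's hexagon, 145 mm below crank_boss along the shaft; same axes. The hexagon is the last 24 mm of the shaft: 26 mm across flats, 30 mm across corners, two corners in line with the arm, end bevelled over 2.5 mm.
- crank_grip (a point): Centre of the crank's black hand grip, a cylinder 24 mm in diameter and 60 mm long, parallel to the shaft, 75 mm from its axis (x), on the same side of the arm as the boss, 161 mm above the tip; spins freely on its pin. Its lower end is 4 mm above the arm. Axes as crank_boss.
- crank: The whole loose crank; origin and axes the same as crank_tip.
- stand: Fixed wooden block 90 x 90 x 60 mm with an upright round bore of 32 mm diameter, 50 mm deep, in which the crank stands; origin at the centre of its underside.
- collar: Grey painted tube on the front of the work support, fixed to it; origin at the centre of its mouth, z outward along the crank's axis, which leans 27 degrees from vertical to the support's front (roughly to the robot), y level, to the support's left as seen from the robot. Bore 33 mm, mouth flared to about 46 mm.
- drive_rim (a point): Centre of the rim of the steel drive socket, 37 mm inside the collar; axes as the collar. Its hexagon hole, 27.6 mm across flats and 22 mm deep, stands at an angle that differs every time and is not reported. The crank's end rests on the rim until its corners are within some 6 degrees of the hole's, then goes 22 mm deeper. Seat it with a push of 5 to 10 N.
- table_top (a point): Middle of the front edge (nearest the collar) of the top face of the lift table, a steel plate 110 x 90 x 12 mm on a round ram, the right-hand plate as seen from the robot. It moves only up and down. Turning the drive clockwise (looking into the collar) raises it 20 mm a turn; the drive is stiff (0.2 N m) and stays where it is left. Starts 15 to 23 mm below the fixed rest.
- rest_top (a point): Middle of the front edge of the top face of the fixed rest, a steel plate of the same size on a solid square post, beside the table to its left, 138 mm above the bench; axes of the support: x to its back, y to its left, z up.
- masking_tape: Roll of cream masking tape, 100 mm across, 24 mm high; loose bystander. Origin at the centre of its underside.
- yellow_tape_measure: Yellow tape measure, 35 x 84 x 69 mm, standing; loose bystander. Origin at the centre of its underside.
- sanding_block: Brown sanding block 60 x 100 x 31 mm; loose bystander. Origin at the centre of its underside.
Mind the look-alikes: they are no part of the job. Of the things that look like the crank, the larger one is meant.

How it is judged (in metres and radians):
On the way:
1. the crank's hexagon is fully home in the drive while the lift table is still at least 8 mm below the fixed rest (z of crank_tip in the frame of collar below -0.05 m and angle between the z axis of crank_tip and the z axis of collar, either way round below 0.15 rad and z of table_top in the frame of rest_top below -0.008 m), for 0.2 s.
At the end, for the whole second after the job is handed in: The lift table's top is within 3 mm of the height of the fixed rest's top; the crank stands in the collar with its tip at least 50 mm inside the mouth, in line within 8.5 degrees, at rest. The three bystanders are within 20 mm of where they stood (z of table_top in the frame of rest_top between -0.003 and 0.003 m and z of crank_tip in the frame of collar below -0.05 m and angle between the z axis of crank_tip and the z axis of collar, either way round below 0.15 rad and linear speed of crank below 0.03 m/s); the robot touches nothing.
It fails at once if the masking tape, the tape measure or the sanding block is moved by more than 20 mm (distance of any of masking_tape, yellow_tape_measure, sanding_block from where it was at the start of the episode above 0.02 m).
It also fails if it takes over 72 s, if anything falls off the work surface, if the arm or the gripper's body presses on something with over 40 N, if the wrist force passes 120 N, or if a joint passes its speed limit or range.

### The arm

A 7-joint arm with a two-finger parallel gripper is mounted at the origin on a cart in front of the work surface, level with it; the furniture and walls round the work are solid. World frame = base frame: x ahead of the robot, y to its left, z up, the work surface at z = 0. Lengths are in m, angles in degrees, forces in N, time in s.
With the tool pointing down it reaches from about 0.425 to 0.875 m from the base axis. Payload 4.7 kg.
Tool frame: the origin (TCP) lies on the centre line of the jaws, within the pads' length; the fingertips stand 17 mm ahead of it and the grasp point (between the pads) lies 2 mm behind it; x points along the fingers, y is the direction in which the jaws open and shut, and the axes are right-handed (so a half turn about x gives the same grasp; the last joint's range is limited). The gripper opens to 85 mm and grips with 20 to 120 N. Pads are 22 mm wide; open, the fingers measure 114 mm over their backs; the gripper's body (76 mm by 85 mm) begins 54 mm behind the grasp point. The pads swing forward as they close: fully open they stand 13 mm farther back than shut.
Start: joints at [0.808, 18.392, -4.016, 83.108, 1.295, 78.541, -3.26], TCP at [0.65, -0, 0.248] pointing down, gripper open.
Joint ranges: [-163.93, 163.93], [-17.29, 119.83], [-79.2, 71.16], [3.27, 140.29], [-89.18, 269.18], [5.43, 117.66], [-154.24, 154.24]. Speed limits (degrees/s): [147.25, 147.25, 180, 180, 180, 180, 180].

### API

Orientations are given as a 3x3 rotation matrix whose columns are the frame's x, y, z axes.
In Python, from station import manip gives the robot as it stands.
- The arm moves only by the tool play_rows, never from a script. Its argument "steps" is a list of rows, each a list of 5 numbers: the gripper's target within -1 to 1 (fully open at 1, half-way at 0, shut at -1), then the shift along the tool's x, y, z in m, then the turn about the tool's x in degrees. In form: [[gripper, tx, ty, tz, turn], ...]. A call has 1 to 20 rows; each row shifts and turns the pose as measured when the row begins, along the tool's axes as they then stand; what a row does not reach is not made up. A row lasts 1/12 s, in which the tool goes at most 41.7 mm and 7.16 degrees, less where a joint would pass 70% of its speed; a pose out of reach is approached as far as the arm can. A call is refused whole if a number of a shift passes 0.0417 or a number of a turn 7.16, either way. A call with a gripper value outside its range is refused whole. The fingers move at their own pace and stop on an object; the grip force is fixed at half the most. Time passes only in rows, so rows that do not move let the fingers close. It gives the time, the measured TCP pose, the force and the opening at its end, in the units of the state.
- manip.read_state(): the state, without advancing time (a new reading comes with each control period).
- manip.grab_frame(name): name is "scene" or "side" or "wrist"; returns (picture, depth): 480x640x3 uint8, red, green, blue; 480x640 float32, m along the optical axis (not along the pixel's ray), 0 where there is no reading.
- manip.get_calibration(name): a dict with "K" (3x3 intrinsics, pixels), "view" (4x4, takes a point from world to camera coordinates); the wrist camera has in their place "T_tool_cam" (4x4, takes a point from camera to tool coordinates, whose origin is the TCP and whose axes are the tool frame's). Camera axes: x right, y down, z forward; pixel columns grow to the right and rows downward; lengths in m; the calibration is good to about 2 mm. A picture is of the moment at which its call begins: read the wrist's pose just before it. get_calibration takes no time and is no camera call.
- manip.close_job(): hands the job in, once; it reports no verdict.
The state is a dict: "clock": time; "joint_positions": joint angles; "joint_vel": joint speeds; "joint_torque": joint torques, N m; "tcp_pos": TCP position; "tcp_rot": TCP orientation; "force": force on the tool from outside, world axes, zero at the start; "torque": the same for the moment, N m; "grip_width": opening from 0.0 (shut) to 1.0 (fully open).
Only numpy, scipy, OpenCV 4.12 (cv2) and the standard library are available. Lean on these libraries where they do the work, as an engineer would, in place of code of your own. Each camera call takes 0.05 s, during which the arm holds its last target. There are 200 camera calls.

## Working session

There is one attempt and no reset: what is moved stays moved. The work goes in short steps, Python scripts to look and compute and a tool call to move; the robot and the scene stay as the last step left them, time stands still between calls to the robot, and variables do not carry over. Pictures are saved under pics/ and viewed, about 8 in all and at most 12, crops included, and the job is handed in when it is done.

Besides the shell and the picture viewer there is one more tool, called after ">>>" as name(argument=value, ...), one argument or row to a line, values as JSON. play_rows: Moves the arm, as the interface text tells. Its arguments: {"type":"object","properties":{"steps":{"type":"array","items":{"type":"array","items":{"type":"number"}}}},"required":["steps"]}

```bash
mkdir -p pics; ls
cat > h.py <<'E'
import numpy as np, cv2
from station import manip
def grab(n,save=None):
    s=manip.read_state(); im,d=manip.grab_frame(n)
    im=np.array(im); d=np.array(d); c=manip.get_calibration(n)
    K=np.array(c["K"])
    if "view" in c: T=np.linalg.inv(np.array(c["view"]))
    else:
        W=np.eye(4); W[:3,:3]=np.array(s["tcp_rot"]).reshape(3,3); W[:3,3]=s["tcp_pos"]; T=W@np.array(c["T_tool_cam"])
    if save: cv2.imwrite(f"pics/{save}.png",im[:,:,::-1]); np.savez(f"pics/{save}.npz",im=im,d=d,K=K,T=T)
    return im,d,K,T
def pts(d,K,T):
    v,u=np.mgrid[:d.shape[0],:d.shape[1]]
    P=np.stack([(u-K[0,2])/K[0,0]*d,(v-K[1,2])/K[1,1]*d,d],-1)
    P=P@T[:3,:3].T+T[:3,3]; P[d<=0]=np.nan
    return P
def ray(u,v,K,T,z):
    r=T[:3,:3]@np.array([(u-K[0,2])/K[0,0],(v-K[1,2])/K[1,1],1]); o=T[:3,3]
    return o+r*(z-o[2])/r[2]
def load(n):
    f=np.load(f"pics/{n}.npz"); return f["im"],f["d"],f["K"],f["T"]
E
python3 - <<'E'
from h import *
print(manip.read_state())
for n in("scene","side","wrist"):
    im,d,K,T=grab(n,n+"0"); print(n,K.tolist(),T.round(3).tolist())
a=[cv2.imread(f"pics/{n}0.png") for n in("scene","side")]
E
```

```text
pics
{'clock': 0.0, 'joint_positions': array([ 0.80992445, 18.43942994, -4.0178231 , 83.176451  ,  1.29702376,
       78.53997768, -3.26024407]), 'joint_vel': array([-0.02310531, -0.05415798,  0.15974581, -0.05603718, -0.06798763,
        0.11904523, -0.03288396]), 'joint_torque': array([-1.25131752e-03, -4.93579853e+01, -3.82724963e-01, -3.14334905e+01,
        1.30020955e-02,  1.12603378e-02,  4.26072404e-06]), 'tcp_pos': array([ 6.49487496e-01, -5.90726841e-05,  2.47206018e-01]), 'tcp_rot': array([[-1.92842215e-03,  9.99998140e-01,  3.84130487e-05],
       [-1.23088209e-04,  3.81757534e-05, -9.99999992e-01],
       [-9.99998133e-01, -1.92842686e-03,  1.23014361e-04]]), 'force': array([ 0.93533511, -0.01445274,  0.43876116]), 'torque': array([ 0.02740181, -0.00281439,  0.0548288 ]), 'grip_width': 1.0005757095482946}
scene [[567.025806276093, 0.0, 322.2369599319692], [0.0, 567.025806276093, 233.01153363999572], [0.0, 0.0, 1.0]] [[0.86, -0.296, 0.415, -0.03], [-0.509, -0.462, 0.726, -1.024], [-0.023, -0.836, -0.548, 0.931], [0.0, 0.0, 0.0, 1.0]]
side [[619.9642141486944, 0.0, 324.62929959728206], [0.0, 619.9642141486944, 238.45843468951585], [0.0, 0.0, 1.0]] [[-0.803, -0.236, 0.548, -0.229], [-0.596, 0.298, -0.745, 1.166], [0.012, -0.925, -0.38, 0.709], [0.0, 0.0, 0.0, 1.0]]
wrist [[362.0350276736025, 0.0, 320.69724313045333], [0.0, 362.0350276736025, 243.5365260289979], [0.0, 0.0, 1.0]] [[1.0, 0.001, -0.001, 0.65], [0.001, -0.962, -0.274, 0.069], [-0.001, 0.274, -0.962, 0.373], [0.0, 0.0, 0.0, 1.0]]
```

View pics/scene0.png

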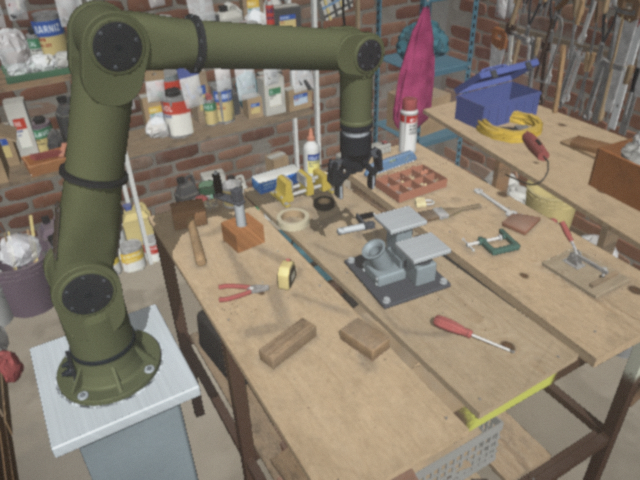

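View pics/side0.png

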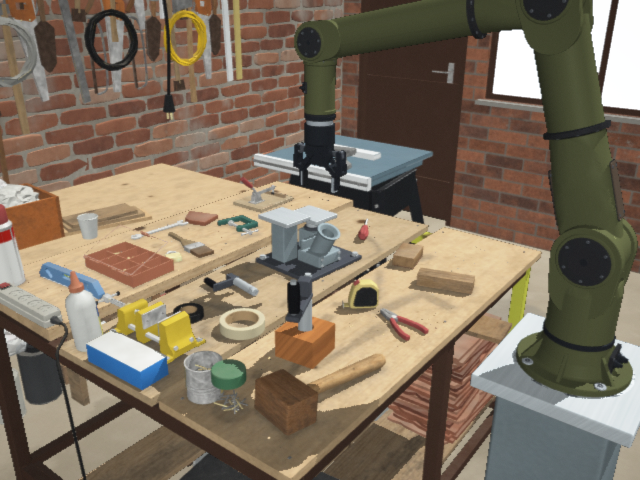

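Scene view: the crank stands upright in the orange wooden stand at (240,225) in scene and (305,335) in side. A smaller look-alike crank lies on the bench at scene (355,228), side (235,287). The work support is at scene (400,260), with the collar mouth at about (373,248) and side (325,235). The larger, upright crank in the stand fits the description. Next I measure and make one enlarged crop.

Run:
```python
from h import *
for n,(u0,u1,v0,v1),(a0,a1,b0,b1) in(("scene",(215,270,180,255),(340,455,200,310)),("side",(270,340,270,370),(250,365,195,280))):
    im,d,K,T=load(n+"0"); P=pts(d,K,T)
    Q=P[v0:v1,u0:u1].reshape(-1,3); C=im[v0:v1,u0:u1].reshape(-1,3)
    m=np.isfinite(Q[:,0])
    Q=Q[m];C=C[m]
    for lo,hi in((.01,.05),(.055,.066),(.07,.115),(.12,.14),(.145,.155),(.158,.17),(.17,.2),(.2,.26)):
        k=(Q[:,2]>lo)&(Q[:,2]<hi)&(Q[:,0]<.75)
        if k.sum()>2: print(n,lo,hi,k.sum(),np.percentile(Q[k],[2,50,98],axis=0).round(4).tolist(),C[k].mean(0).round())
    Q=P[b0:b1,a0:a1].reshape(-1,3); Q=Q[np.isfinite(Q[:,0])]
    print(np.histogram(Q[:,2],bins=np.arange(0,.16,.004))[0].tolist())
    k=(Q[:,2]>.132)&(Q[:,2]<.146); 
    for lo,hi in((.108,.130),(.133,.144)):
        k=(Q[:,2]>lo)&(Q[:,2]<hi); print("plate",lo,k.sum(),np.percentile(Q[k],[1,50,99],axis=0).round(4).tolist())
a=cv2.imread("pics/scene0.png"); b=cv2.imread("pics/side0.png")
c1=cv2.resize(a[170:270,205:305],(400,400),interpolation=cv2.INTER_CUBIC); c2=cv2.resize(b[265:365,225:345],(480,400),interpolation=cv2.INTER_CUBIC)
c=np.hstack([cv2.resize(c1,(370,400)),c2[:, :420]]);cv2.imwrite("pics/crop1.png",c)
```

```text
scene 0.01 0.05 726 [[0.409, 0.2446, 0.0111], [0.4726, 0.2746, 0.0295], [0.6507, 0.5666, 0.0487]] [134. 112.  97.]
scene 0.055 0.066 580 [[0.4111, 0.2485, 0.0554], [0.4593, 0.2918, 0.0601], [0.548, 0.5515, 0.0649]] [160. 123.  94.]
scene 0.07 0.115 154 [[0.4416, 0.2801, 0.0704], [0.4537, 0.2897, 0.0893], [0.5484, 0.5405, 0.1143]] [158. 159. 157.]
scene 0.12 0.14 207 [[0.4145, 0.283, 0.1209], [0.4384, 0.3251, 0.1336], [0.4691, 0.3733, 0.1397]] [96. 95. 95.]
scene 0.145 0.155 65 [[0.4146, 0.2841, 0.1453], [0.4424, 0.3002, 0.1502], [0.4711, 0.3674, 0.1547]] [72. 70. 69.]
scene 0.158 0.17 76 [[0.4164, 0.2839, 0.1581], [0.4442, 0.298, 0.1643], [0.4712, 0.3657, 0.1698]] [77. 75. 74.]
scene 0.17 0.2 77 [[0.4175, 0.2843, 0.1703], [0.4457, 0.3074, 0.1736], [0.4658, 0.3654, 0.1853]] [78. 76. 76.]
[1433, 546, 1465, 1053, 365, 392, 247, 109, 95, 114, 139, 230, 108, 97, 90, 99, 111, 152, 97, 71, 55, 61, 67, 79, 111, 77, 101, 147, 527, 468, 22, 24, 54, 145, 573, 116, 0, 0, 0]
plate 0.108 1209 [[0.6669, -0.1813, 0.1083], [0.7591, -0.1289, 0.1157], [0.823, -0.0365, 0.1289]]
plate 0.133 817 [[0.7234,
[... 643 characters left out ...]
ide 0.158 0.17 129 [[0.4116, 0.2952, 0.1582], [0.4305, 0.3695, 0.1643], [0.4532, 0.3859, 0.1696]] [44. 45. 48.]
side 0.17 0.2 298 [[0.4113, 0.2946, 0.1703], [0.422, 0.3774, 0.1793], [0.4613, 0.3867, 0.1991]] [46. 47. 50.]
side 0.2 0.26 34 [[0.4159, 0.3693, 0.2002], [0.4209, 0.3769, 0.2032], [0.4301, 0.3837, 0.206]] [119. 122. 122.]
[916, 490, 1348, 732, 227, 394, 227, 115, 120, 122, 125, 208, 94, 85, 94, 90, 97, 152, 90, 95, 82, 82, 72, 89, 95, 82, 107, 104, 246, 209, 16, 16, 70, 99, 451, 30, 0, 0, 0]
plate 0.108 621 [[0.6668, -0.1722, 0.1084], [0.7429, -0.1132, 0.1155], [0.8226, 0.0253, 0.1296]]
plate 0.133 562 [[0.7209, -0.0648, 0.1333], [0.7729, -0.0136, 0.1379], [0.8325, 0.0301, 0.1409]]
```

View pics/crop1.png

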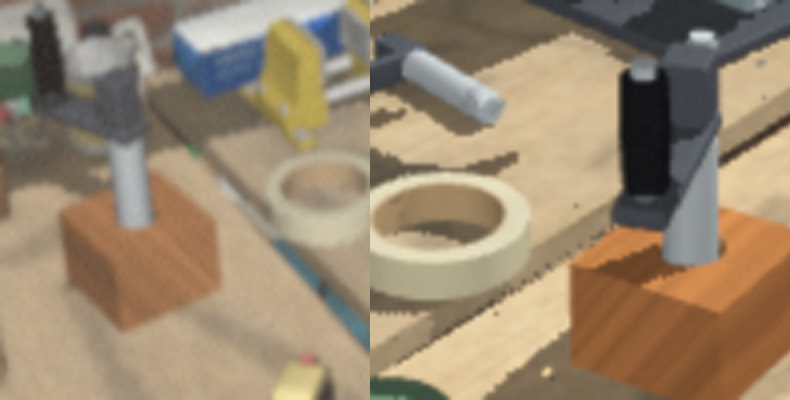

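The crop confirms the crank standing in the orange stand, with a square boss and a black grip to its left. The pale cylinder at the left of the side crop belongs to the smaller, lying look-alike. Next come exact fits of the crank, plates and collar.

Run:
```python
from h import *
from scipy.optimize import least_squares as LS
def cyl(Q,C,r,x0):  # known-radius circle, points on the camera-facing side
    f=lambda p:np.hypot(Q[:,0]-p[0],Q[:,1]-p[1])-r
    s=LS(f,x0,loss="soft_l1",f_scale=.002); return s.x.round(4),np.std(f(s.x)).round(4)
for n in("scene","side"):
    im,d,K,T=load(n+"0"); P=pts(d,K,T); Q=P.reshape(-1,3); I=im.reshape(-1,3).astype(int)
    ok=np.isfinite(Q[:,0]); 
    A=ok&(np.hypot(Q[:,0]-.452,Q[:,1]-.302)<.03)
    k=A&(Q[:,2]>.068)&(Q[:,2]<.118); print(n,"shaft",cyl(Q[k],0,.0145,[.452,.302]),k.sum())
    k=ok&(np.hypot(Q[:,0]-.421,Q[:,1]-.376)<.025)&(Q[:,2]>.146)&(Q[:,2]<.196); print("grip",cyl(Q[k],0,.012,[.421,.376]),k.sum())
    k=A&(Q[:,2]>.165); print("boss top",np.percentile(Q[k][:,2],[20,50,90,99]).round(4), Q[k&(Q[:,2]>.17)].mean(0).round(4))
    S=ok&(Q[:,0]>.6)&(Q[:,0]<.9)&(abs(Q[:,1]+.07)<.16)
    for nm,lo,hi in(("rest",.134,.143),("table",.111,.1245)):
        k=S&(Q[:,2]>lo)&(Q[:,2]<hi)&(Q[:,0]>.70)
        m=np.zeros(480*640,np.uint8); m[k]=255; m=cv2.morphologyEx(m.reshape(480,640),cv2.MORPH_OPEN,np.ones((3,3)))
        c=max(cv2.findContours(m,0,2)[0],key=cv2.contourArea)
        mm=np.zeros_like(m); cv2.drawContours(mm,[c],-1,255,-1); kk=(mm.ravel()>0)&k
        q=Q[kk]; (cx,cy),(w,h),a=cv2.minAreaRect((q[:,:2]*1000).astype(np.float32))
        z=np.median(q[:,2]); print(n,nm,kk.sum(),"z",z.round(4),"rect",round(cx,1),round(cy,1),round(w,1),round(h,1),round(a,1))
```

```text
scene shaft (array([0.4562, 0.2998]), np.float64(0.0027)) 156
grip (array([0.4262, 0.3712]), np.float64(0.0028)) 133
boss top [0.1687 0.172  0.1747 0.1756] [0.4539 0.2977 0.1729]
scene rest 757 z 0.1382 rect 779.8 -23.8 93.9 113.9 82.8
scene table 939 z 0.1159 rect 769.2 -133.4 95.6 112.3 84.6
side shaft (array([0.4547, 0.3003]), np.float64(0.0019)) 208
grip (array([0.4244, 0.3731]), np.float64(0.0016)) 304
boss top [0.1696 0.1723 0.1743 0.1756] [0.4506 0.307  0.1729]
side rest 521 z 0.138 rect 778.8 -18.4 97.2 115.6 86.4
side table 376 z 0.1159 rect 766.2 -130.7 94.4 116.5 81.2
```

Run:
```python
from h import *
yaw=np.radians(-5.9); sx=np.array([np.cos(yaw),np.sin(yaw),0]); sy=np.array([-sx[1],sx[0],0])
t=np.radians(27); ax=-np.sin(t)*sx+np.array([0,0,np.cos(t)]); ex=np.cross(sy,ax)
print("ax",ax.round(4),"ex",ex.round(4),"sy",sy.round(4))
allq=[]
for n,(a0,a1,b0,b1) in(("scene",(345,412,225,295)),("side",(290,350,210,275))):
    im,d,K,T=load(n+"0"); Q=pts(d,K,T)[b0:b1,a0:a1].reshape(-1,3); Q=Q[np.isfinite(Q[:,0])]
    Q=Q[(Q[:,2]>.02)&(Q[:,2]<.16)&(Q[:,0]<.735)]
    o=np.array([.68,-.07,.1]); L=(Q-o)@np.c_[ex,sy,ax]; L[:,2]
    h=np.histogram(L[:,2],bins=np.arange(-.08,.08,.004)); print(n,h[0].tolist())
    top=L[:,2]>np.percentile(L[:,2],99.5)-.004
    print("top",np.percentile(L[:,2],[90,97,99,99.7]).round(4),"ext",L[top].min(0).round(4),L[top].max(0).round(4))
    im2=cv2.resize(im[b0:b1,a0:a1],None,fx=5.5,fy=5.5,interpolation=cv2.INTER_CUBIC); cv2.imwrite(f"pics/col_{n}.png",im2[:,:,::-1])
a=cv2.imread("pics/col_scene.png");b=cv2.imread("pics/col_side.png");h=min(len(a),len(b));cv2.imwrite("pics/col.png",np.hstack([a[:h],b[:h]])[:, :800]); print(a.shape,b.shape)
```

```text
ax [-0.4516  0.0467  0.891 ] ex [ 0.8863 -0.0916  0.454 ] sy [0.1028 0.9947 0.    ]
scene [27, 23, 47, 63, 68, 99, 84, 113, 110, 104, 53, 22, 20, 25, 27, 36, 55, 107, 87, 42, 42, 61, 105, 144, 48, 0, 0, 0, 0, 0, 0, 0, 0, 0, 0, 0, 0, 0, 0]
top [0.0129 0.016  0.0174 0.0184] ext [-0.0423 -0.0312  0.0138] [0.0605 0.0488 0.0189]
side [14, 25, 26, 41, 62, 63, 98, 97, 103, 92, 71, 20, 19, 29, 22, 31, 62, 93, 91, 59, 44, 49, 94, 155, 66, 1, 0, 0, 0, 0, 0, 0, 0, 0, 0, 0, 0, 0, 0]
top [0.0141 0.0166 0.0181 0.0192] ext [-0.0448 -0.0243  0.0146] [0.0596 0.0945 0.0201]
(385, 368, 3) (358, 330, 3)
```

View pics/col.png

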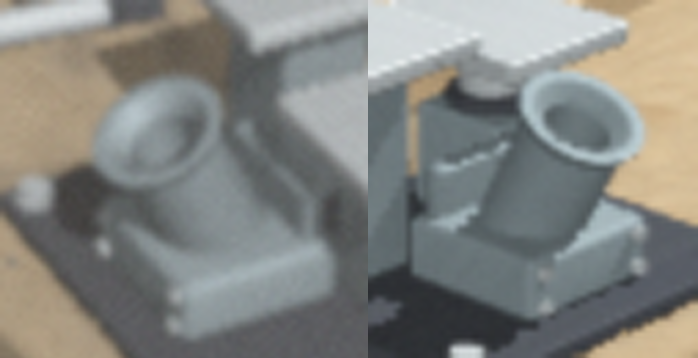

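The crop shows the mouth rim ellipse centred at about (157,130) in the scene half and (214,117) in the side half. That is scene px (373.5,248.6) and side px (328.9,231.3). I'll triangulate it and refine on the rim ring.

Run:
```python
from h import *
from scipy.optimize import least_squares as LS
yaw=np.radians(-5.9); sx=np.array([np.cos(yaw),np.sin(yaw),0]); sy=np.array([-sx[1],sx[0],0])
t=np.radians(27); ax=-np.sin(t)*sx+np.array([0,0,np.cos(t)]); ex=np.cross(sy,ax)
A=np.zeros((3,3));b=np.zeros(3);R=[]
for n,u,v in(("scene",373.5,248.6),("side",328.9,231.3)):
    im,d,K,T=load(n+"0"); r=T[:3,:3]@np.array([(u-K[0,2])/K[0,0],(v-K[1,2])/K[1,1],1]); r/=np.linalg.norm(r)
    M=np.eye(3)-np.outer(r,r); A+=M;b+=M@T[:3,3]; R.append((r,T[:3,3]))
o=np.linalg.solve(A,b); print("mouth tri",o.round(4),[np.linalg.norm(np.cross(o-c,r)).round(4) for r,c in R])
for n in("scene","side"):
    im,d,K,T=load(n+"0"); Q=pts(d,K,T).reshape(-1,3); Q=Q[np.isfinite(Q[:,0])]
    L=(Q-o)@np.c_[ex,sy,ax]; r=np.hypot(L[:,0],L[:,1])
    k=(r<.034)&(abs(L[:,2])<.06)
    print(n,[(i,round(float(np.median(L[k&(r>i*.002)&(r<=i*.002+.002)][:,2])),4),int((k&(r>i*.002)&(r<=i*.002+.002)).sum())) for i in range(17)])
    q=L[(r>.015)&(r<.036)&(abs(L[:,2])<.008)]
    q2=q[q[:,2]>np.percentile(q[:,2],60)]; print(" rim ext",np.percentile(q2,[1,50,99],axis=0).round(4).tolist())
    # outer tube wall
    q=L[(r>.012)&(r<.04)&(L[:,2]<-.012)&(L[:,2]>-.035)]
    f=lambda p:np.hypot(q[:,0]-p[0],q[:,1]-p[1])-p[2]
    s=LS(f,[0,0,.022],loss="soft_l1",f_scale=.001); print(" tube",s.x.round(4),len(q),np.std(f(s.x)).round(4))
```

```text
mouth tri [ 0.6643 -0.0665  0.1067] [np.float64(0.0021), np.float64(0.0021)]
scene [(0, nan, 0), (1, nan, 0), (2, nan, 0), (3, nan, 0), (4, nan, 0), (5, nan, 0), (6, -0.0156, 6), (7, -0.0173, 22), (8, -0.0147, 56), (9, -0.0099, 45), (10, -0.0055, 47), (11, -0.0249, 87), (12, -0.0255, 159), (13, -0.0204, 118), (14, -0.0035, 64), (15, 0.0001, 46), (16, -0.0269, 32)]
 rim ext [[-0.0307, -0.0329, 0.0006], [0.0016, 0.0033, 0.0023], [0.031, 0.0281, 0.0056]]
 tube [ 0.0001 -0.0048  0.0216] 195 0.0021
side [(0, nan, 0), (1, 0.001, 1), (2, nan, 0), (3, nan, 0), (4, -0.0132, 4), (5, -0.0031, 1), (6, -0.0136, 20), (7, -0.0153, 33), (8, -0.0052, 32), (9, -0.005, 22), (10, -0.0031, 33), (11, -0.0022, 32), (12, -0.0221, 88), (13, -0.0268, 126), (14, -0.0216, 101), (15, -0.0205, 62), (16, -0.0212, 34)]
 rim ext [[-0.0317, -0.0244, 0.0016], [0.0004, 0.0019, 0.0028], [0.028, 0.0349, 0.0068]]
 tube [-0.0028  0.0066  0.0222] 183 0.0028
  return _methods._mean(a, axis=axis, dtype=dtype,
  ret = ret.dtype.type(ret / rcount)
```

Run:
```python
from h import *
im,d,K,T=load("wrist0"); P=pts(d,K,T); o=np.array([.664,-.0665,.107])
c=np.linalg.inv(T)@np.r_[o,1]; u=K@c[:3]/c[2]; print(u)
u,v=int(u[0]),int(u[1]); print(P[v,u])
z=P[:,:,2]; k=np.isfinite(z)&(z>.128)&(z<.15); print("rest",k.sum(), np.median(z[k]),cv2.minAreaRect((P[k][:,:2]*1000).astype(np.float32)))
x0,x1,y0,y1=max(u-110,0),u+110,max(v-110,0),min(v+110,480)
cr=im[y0:y1,x0:x1]; print(x0,y0,cr.shape); cv2.imwrite("pics/wc.png",cv2.resize(cr,None,fx=2.5,fy=2.5,interpolation=cv2.INTER_CUBIC)[:,:,::-1])
```

```text
[338.03968757 315.20749422   1.        ]
[ 0.66512858 -0.0776811   0.08473168]
rest 18945 0.13806861386925467 ((780.50048828125, -19.26883316040039), (90.01602935791016, 111.13529205322266), 84.4884262084961)
228 205 (220, 220, 3)
```

View pics/wc.png

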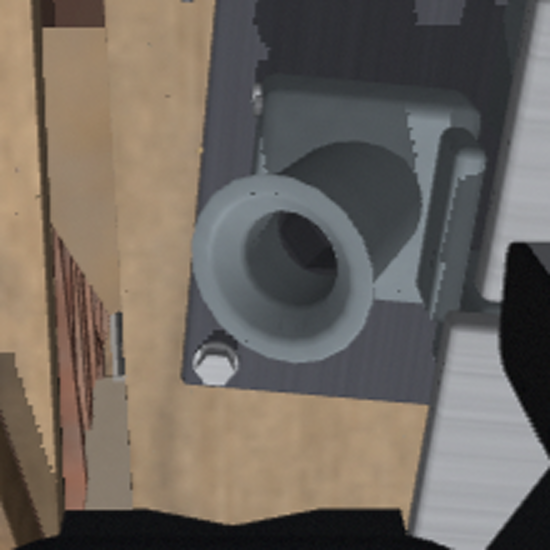

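The wrist crop shows the collar mouth as a clear ring, with its outer rim at x 193–373 and y 174–361, so the centre is at about px (341,312). I'll fit the rim on the wrist depth.

Run:
```python
from h import *
from scipy.optimize import least_squares as LS
im,d,K,T=load("wrist0"); P=pts(d,K,T).reshape(-1,3); P=P[np.isfinite(P[:,0])]
yaw=np.radians(-5.5); sx=np.array([np.cos(yaw),np.sin(yaw),0]); sy=np.array([-sx[1],sx[0],0])
t=np.radians(27); ax=-np.sin(t)*sx+np.array([0,0,np.cos(t)]); ex=np.cross(sy,ax)
print("ax",ax.round(4),"ex",ex.round(4),"sy",sy.round(4))
o=np.array([.664,-.0665,.107])
for it in range(4):
    L=(P-o)@np.c_[ex,sy,ax]; r=np.hypot(L[:,0],L[:,1])
    q=L[(r>.02)&(r<.031)&(abs(L[:,2])<.008)]
    top=np.percentile(q[:,2],70); q=q[abs(q[:,2]-top)<.0025]
    c=[(q[:,i].min()+q[:,i].max())/2 for i in(0,1)]
    w=[np.ptp(q[:,0]),np.ptp(q[:,1])]
    A=np.c_[q[:,:2],np.ones(len(q))]; pl=np.linalg.lstsq(A,q[:,2],rcond=None)[0]
    o=o+ex*c[0]+sy*c[1]+ax*top
    print(o.round(4),np.round(w,4),"slope deg",np.degrees(pl[:2]).round(1))
L=(P-o)@np.c_[ex,sy,ax]; r=np.hypot(L[:,0],L[:,1])
for i in range(4,17):
    k=(r>i*.002)&(r<=i*.002+.002)&(abs(L[:,2])<.07); print(i*2,np.percentile(L[k][:,2],[10,50,90]).round(3) if k.sum() else 0,end="; ")
q=L[(r>.013)&(r<.026)&(L[:,2]<-.012)&(L[:,2]>-.035)&(L[:,1]>-.1)]
print()
for lo in(-.01,-.015,-.02,-.03):
    k=(r<.0175)&(L[:,2]<lo)&(L[:,2]>lo-.006); s=L[k]; f=lambda p:np.hypot(s[:,0]-p[0],s[:,1]-p[1])-p[2]
    R=LS(f,[0,0,.0165],loss="soft_l1",f_scale=.0005); print(lo,k.sum(),R.x.round(4))
```

```text
ax [-0.4519  0.0435  0.891 ] ex [ 0.8869 -0.0854  0.454 ] sy [0.0958 0.9954 0.    ]
[ 0.6638 -0.0657  0.1078] [0.0617 0.0601] slope deg [ 0.1 -0.2]
[ 0.6639 -0.0653  0.1078] [0.0618 0.0608] slope deg [ 0.1 -0.1]
[ 0.6639 -0.0648  0.1078] [0.0618 0.0607] slope deg [ 0.1 -0. ]
[ 0.664  -0.0646  0.1078] [0.0617 0.0612] slope deg [0.1 0. ]
8 0; 10 [-0.059 -0.058 -0.058]; 12 [-0.058 -0.046 -0.037]; 14 [-0.042 -0.026 -0.011]; 16 [-0.029 -0.009 -0.007]; 18 [-0.007 -0.006 -0.004]; 20 [-0.006 -0.004 -0.002]; 22 [-0.003 -0.002 -0.   ]; 24 [-0.05  -0.001  0.   ]; 26 [-0.061 -0.031  0.   ]; 28 [-0.059 -0.     0.001]; 30 [-0.06  -0.     0.001]; 32 [-0.065 -0.001  0.001]; 
-0.01 185 [0.0002 0.001  0.0164]
-0.015 164 [0.0001 0.0009 0.0163]
-0.02 149 [0.0001 0.0009 0.0163]
-0.03 143 [-0.      0.0008  0.0161]
```

>>> play_rows(
  steps=[
    [1,0.007,-0.0165,0.0205,0],
    [1,0.007,-0.0165,0.0205,0],
    [1,0.007,-0.0165,0.0205,0],
    [1,0.007,-0.0165,0.0205,0],
    [1,0.007,-0.0165,0.0205,0],
    [1,0.007,-0.0165,0.0205,0],
    [1,0,0,0,0],
    [1,0,0,0,0],
  ],
)

```text
clock: 0.82
tcp_pos: [0.545, -0.1254, 0.1996]
tcp_rot: [[-0.006, 1.0, 0.004], [0.003, 0.004, -1.0], [-1.0, -0.006, -0.003]]
force: [0.7, 0.2, -0.0]
grip_width: 1.0
```

Run:
```python
from h import *
print(manip.read_state()["tcp_pos"])
im,d,K,T=grab("wrist","wrist1"); 
sx=np.array([.9954,-.0958,0]);sy=np.array([.0958,.9954,0]);ax=np.array([-.4519,.0435,.891]);ex=np.cross(sy,ax);o=np.array([.6641,-.0638,.1078])
# rectify: view plane at drive rim (37 mm deep), 0.1 mm/px, up=ex, right=-sy (seen along -ax)
r=o-.037*ax
g=np.mgrid[-200:200,-200:200]; W=r+ (-g[0][...,None]*1e-4)*ex + (-g[1][...,None]*1e-4)*sy
V=np.linalg.inv(T); c=W@V[:3,:3].T+V[:3,3]; u=c@K.T; u=(u[...,:2]/u[...,2:]).astype(np.float32)
out=cv2.remap(im,u[...,0],u[...,1],cv2.INTER_CUBIC); cv2.imwrite("pics/hex.png",cv2.convertScaleAbs(out[:,:,::-1],alpha=1.8))
P=pts(d,K,T).reshape(-1,3);P=P[np.isfinite(P[:,0])];L=(P-o)@np.c_[ex,sy,ax];rr=np.hypot(L[:,0],L[:,1])
q=L[(rr<.0165)&(L[:,2]<-.034)];rq=np.hypot(q[:,0],q[:,1]);th=np.degrees(np.arctan2(q[:,1],q[:,0]))%60
print(len(q),np.percentile(q[:,2],[5,25,50,75,95]).round(4))
for b in range(0,60,5):
    k=(th>=b)&(th<b+5); rim=k&(q[:,2]>-.041); print(b,k.sum(),rq[rim].min().round(4) if rim.any() else None,rq[k&(q[:,2]<-.045)].max().round(4),end="; ")
```

```text
[ 0.54502911 -0.12537547  0.19964193]
2201 [-0.0598 -0.0589 -0.0581 -0.0415 -0.0361]
0 184 0.0141 0.0148; 5 188 0.0147 0.0153; 10 184 0.0153 0.0159; 15 184 0.0153 0.0161; 20 183 0.0147 0.0154; 25 183 0.0142 0.015; 30 182 0.0139 0.0144; 35 183 0.0138 0.0142; 40 184 0.0136 0.0141; 45 185 0.0136 0.0142; 50 177 0.0137 0.0142; 55 184 0.0139 0.0145;
```

View pics/hex.png

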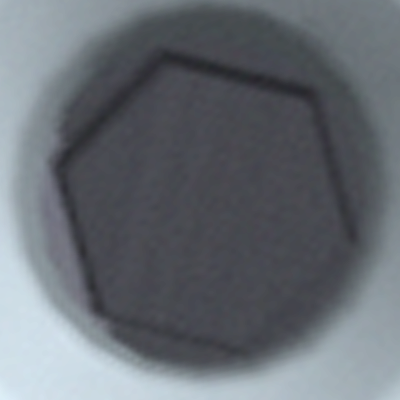

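The hexagon is visible. Its corners lie at about 15° + 60°k, measured from the uphill direction toward the support's left. With the arm to the front (180°) it needs about 15° counter-clockwise. I go to the crank now.

>>> play_rows(
  steps=[
    [1,-0.02,0,-0.01,0],
    [1,-0.02,-0.007,-0.03,0],
    [1,-0.02,-0.007,-0.03,0],
    [1,-0.01,-0.007,-0.03,0],
    [1,0,-0.007,-0.03,0],
    [1,0,-0.007,-0.03,0],
    [1,0,-0.007,-0.03,0],
    [1,0,-0.007,-0.03,0],
    [1,0,-0.007,-0.03,0],
    [1,0,-0.007,-0.03,0],
    [1,0,-0.007,-0.03,0],
    [1,0,-0.007,-0.03,0],
    [1,0,-0.007,-0.03,0],
    [1,0,-0.007,-0.02,0],
    [1,0,0,0,-5.6],
    [1,0,0,0,-5.6],
    [1,0,0,0,-5.6],
    [1,0,0,0,-5.6],
    [1,0,0,0,0],
  ],
)

```text
clock: 2.45
tcp_pos: [0.4439, 0.3094, 0.2806]
tcp_rot: [[-0.0, 0.901, 0.434], [0.017, 0.434, -0.901], [-1.0, 0.007, -0.015]]
force: [0.5, -0.9, 0.0]
grip_width: 1.001
```

```bash
cat > st.py <<'E'
import sys
from h import *
s=manip.read_state(); R=np.array(s["tcp_rot"]).reshape(3,3); p=np.array(s["tcp_pos"])
def to(g,az=None):
    print("tool shift",(R.T@(np.array(g)-p)).round(4), "turn",None if az is None else round((np.degrees(np.arctan2(R[1,1],R[0,1]))-az+180)%360-180,1))
print("t",round(s["clock"],2),"p",p.round(4),"az_y",np.degrees(np.arctan2(R[1,1],R[0,1])).round(1),"tilt",np.degrees(np.arccos(-R[2,0])).round(2),R[:2,0].round(4),"F",np.round(s["force"],1),"M",np.round(s["torque"],2),"w",round(s["grip_width"],3),"j7",s["joint_positions"][6].round(1))
a=[float(x) for x in sys.argv[1:]]
if a: to(a[:3],a[3] if len(a)>3 else None)
E
python3 st.py .4555 .300 .16 22.6
python3 - <<'E'
from h import *
from scipy.optimize import least_squares as LS
im,d,K,T=grab("wrist","wrist2");P=pts(d,K,T).reshape(-1,3);P=P[np.isfinite(P[:,0])]
k=(np.hypot(P[:,0]-.4555,P[:,1]-.3)<.022)&(P[:,2]>.165)&(P[:,2]<.178)
print(k.sum(),np.median(P[k],axis=0).round(4),cv2.minAreaRect((P[k][:,:2]*1000).astype(np.float32)))
k=(np.hypot(P[:,0]-.425,P[:,1]-.372)<.025)&(P[:,2]>.185); print(k.sum(),P[k].min(0).round(4),P[k].max(0).round(4))
E
```

```text
t 2.45 p [0.4439 0.3094 0.2806] az_y 25.7 tilt 0.96 [-0.      0.0168] F [ 0.5 -0.9  0. ] M [-0.03  0.   -0.02] w 1.001 j7 -13.0
tool shift [0.1204 0.0055 0.0154] turn 3.1
1403 [0.454 0.306 0.173] ((454.8348083496094, 304.711669921875), (26.023155212402344, 26.362213134765625), 22.77065086364746)
1345 [0.4141 0.3629 0.1857] [0.4369 0.3862 0.2062]
```

>>> play_rows(
  steps=[
    [1,0,0.007,0.009,2.9],
    [1,0.005,0,0,0],
    [1,0.01,0,0,0],
    [1,0.015,0,0,0],
    [1,0.015,0,0,0],
    [1,0.015,0,0,0],
    [1,0.015,0,0,0],
    [1,0.012,0,0,0],
    [1,0,0,0,0],
  ],
)

```text
clock: 3.25
tcp_pos: [0.4502, 0.31, 0.1861]
tcp_rot: [[-0.002, 0.926, 0.378], [0.019, 0.378, -0.926], [-1.0, 0.005, -0.018]]
force: [-0.1, -0.5, -0.1]
grip_width: 1.003
```

```bash
python3 st.py .4548 .3037 .16 22.8
```

```text
t 3.25 p [0.4502 0.31   0.1861] az_y 22.2 tilt 1.08 [-0.0024  0.0187] F [-0.1 -0.5 -0.1] M [-0.02  0.04  0.01] w 1.003 j7 -17.3
tool shift [0.0259 0.0017 0.0081] turn -0.6
```

>>> play_rows(
  steps=[
    [1,0,0.002,0.005,0],
    [1,0.007,0,0.004,0],
    [1,0.008,0,0,0],
    [1,0.008,0,0,0],
    [1,0.003,0,0,0],
    [1,0,0,0,0],
  ],
)

```text
clock: 3.75
tcp_pos: [0.4557, 0.3026, 0.1579]
tcp_rot: [[-0.002, 0.926, 0.377], [0.019, 0.377, -0.926], [-1.0, 0.006, -0.019]]
force: [0.5, -0.4, 0.1]
grip_width: 1.003
```

```bash
python3 st.py .4548 .3037 .16 22.8
```

```text
t 3.75 p [0.4557 0.3026 0.1579] az_y 22.2 tilt 1.12 [-0.0018  0.0194] F [ 0.5 -0.4  0.1] M [-0.06  0.03 -0.02] w 1.003 j7 -16.8
tool shift [-0.002  -0.0004 -0.0014] turn -0.6
```

Position is good; I raise 2 mm and close.

>>> play_rows(
  steps=[
    [0.3,-0.003,0,0,0],
    [0,0,0,0,0],
    [-1,0,0,0,0],
    [-1,0,0,0,0],
    [-1,0,0,0,0],
    [-1,0,0,0,0],
    [-1,0,0,0,0],
    [-1,0,0,0,0],
    [-1,0,0,0,0],
    [-1,0,0,0,0],
  ],
)

```text
clock: 4.58
tcp_pos: [0.4562, 0.3031, 0.1626]
tcp_rot: [[0.0, 0.926, 0.378], [0.02, 0.378, -0.926], [-1.0, 0.008, -0.019]]
force: [-0.1, -0.2, 0.1]
grip_width: 0.29
```

```bash
python3 st.py
```

```text
t 4.58 p [0.4562 0.3031 0.1626] az_y 22.2 tilt 1.16 [0.0003 0.0203] F [-0.1 -0.2  0.1] M [-0.1  -0.07  0.03] w 0.29 j7 -16.7
```

>>> play_rows(
  steps=[
    [-1,-0.006,0,0,0],
    [-1,-0.012,0,0,0],
    [-1,-0.018,0,0,0],
    [-1,-0.02,0,0,0],
    [-1,-0.02,0,0,0],
    [-1,-0.02,0,0,0],
    [-1,-0.02,0,0,0],
    [-1,-0.015,0,0,0],
    [-1,-0.005,0,0,-3],
    [-1,0,0,0,-6],
    [-1,0,0,0,-6],
    [-1,0,0,0,-6],
    [-1,0,0,0,-6],
    [-1,0,0,0,-6],
    [-1,0,0,0,-6],
    [-1,0,0,0,-6],
    [-1,0,0,0,-6],
    [-1,0,0,0,-6],
    [-1,0,0,0,-3],
    [-1,0,0,0,0],
  ],
)

```text
clock: 6.25
tcp_pos: [0.4514, 0.2988, 0.3143]
tcp_rot: [[-0.003, 0.08, 0.997], [0.019, 0.997, -0.08], [-1.0, 0.019, -0.004]]
force: [-0.5, 0.3, -4.4]
grip_width: 0.295
```

```bash
python3 st.py .670 -.0645 .30 84.5
```

```text
t 6.25 p [0.4514 0.2988 0.3143] az_y 85.4 tilt 1.13 [-0.0029  0.0195] F [-0.5  0.3 -4.4] M [-0.02 -0.05  0.02] w 0.295 j7 48.3
tool shift [ 0.0066 -0.3449  0.2469] turn 0.9
```

>>> play_rows(
  steps=[
    [-1,0,-0.008,0.006,0.5],
    [-1,0,-0.016,0.011,0.4],
    [-1,0,-0.022,0.016,0],
    [-1,0,-0.022,0.016,0],
    [-1,0,-0.022,0.016,0],
    [-1,0,-0.022,0.016,0],
    [-1,0,-0.022,0.016,0],
    [-1,0,-0.022,0.016,0],
    [-1,0,-0.022,0.016,0],
    [-1,0,-0.022,0.016,0],
    [-1,0,-0.022,0.016,0],
    [-1,0,-0.022,0.016,0],
    [-1,0,-0.022,0.016,0],
    [-1,0,-0.022,0.016,0],
    [-1,0,-0.022,0.016,0],
    [-1,0,-0.014,0.009,0],
    [-1,0,-0.006,0.004,0],
    [-1,0,0,0,0],
    [-1,0,0,0,0],
  ],
)

```text
clock: 7.83
tcp_pos: [0.6585, -0.0882, 0.3078]
tcp_rot: [[-0.008, 0.139, 0.99], [0.012, 0.99, -0.139], [-1.0, 0.011, -0.009]]
force: [-0.5, 0.6, -3.6]
grip_width: 0.291
```

```bash
python3 st.py .670 -.0645 .30 84.5
python3 - <<'E'
from h import *
from scipy.optimize import least_squares as LS
S=manip.read_state(); print(S["tcp_pos"])
for n in("scene","side"):
    im,d,K,T=grab(n,n+"1"); P=pts(d,K,T).reshape(-1,3);P=P[np.isfinite(P[:,0])]
    t=np.array(S["tcp_pos"])
    k=(np.hypot(P[:,0]-t[0],P[:,1]-t[1])<.035)&(P[:,2]>t[2]-.16)&(P[:,2]<t[2]-.05)
    q=P[k]; f=lambda p:np.hypot(q[:,0]-p[0]-p[2]*(q[:,2]-.2),q[:,1]-p[1]-p[3]*(q[:,2]-.2))-.0145
    s=LS(f,[t[0],t[1],0,0],loss="soft_l1",f_scale=.002); x=s.x; print(n,k.sum(),"axis@.2",x[:2].round(4),"slope deg",np.degrees(x[2:]).round(1),"zmin",np.percentile(q[:,2],[.5,2]).round(4))
E
```

```text
t 7.83 p [ 0.6585 -0.0882  0.3078] az_y 82.0 tilt 0.81 [-0.0079  0.0118] F [-0.5  0.6 -3.6] M [ 0.02 -0.06  0.01] w 0.291 j7 86.0
tool shift [0.008  0.025  0.0082] turn -2.5
[ 0.65849408 -0.0881795   0.30781609]
scene 411 axis@.2 [ 0.6631 -0.0904] slope deg [-3.1 -0.4] zmin [0.1568 0.1582]
side 402 axis@.2 [ 0.6613 -0.0894] slope deg [-2.5  0.4] zmin [0.1561 0.1588]
```

>>> play_rows(
  steps=[
    [-1,0,0.006,0,-1.2],
    [-1,0,0.01,0,-1.3],
    [-1,0,0.008,0,0],
    [-1,0.005,0.003,0,0],
    [-1,0.008,0,0,0],
    [-1,0.008,0,0,0],
    [-1,0,0,0,0],
    [-1,0,0,0,0],
  ],
)

```text
clock: 8.6
tcp_pos: [0.6601, -0.0463, 0.2866]
tcp_rot: [[-0.007, 0.076, 0.997], [0.016, 0.997, -0.076], [-1.0, 0.015, -0.008]]
force: [-0.3, -0.7, -3.4]
grip_width: 0.295
```

```bash
python3 st.py .662 -.062 .288 84.5
```

```text
t 8.6 p [ 0.6601 -0.0463  0.2866] az_y 85.6 tilt 1.0 [-0.0069  0.016 ] F [-0.3 -0.7 -3.4] M [-0.02 -0.08  0.04] w 0.295 j7 85.8
tool shift [-0.0017 -0.0154  0.0031] turn 1.1
```

>>> play_rows(
  steps=[
    [-1,0,-0.006,0.002,0.5],
    [-1,0,-0.005,0.001,0.3],
    [-1,0,-0.002,0,0],
    [-1,0,0,0,0],
    [-1,0,0,0,0],
  ],
)

```text
clock: 9.02
tcp_pos: [0.6621, -0.0642, 0.2858]
tcp_rot: [[-0.008, 0.096, 0.995], [0.014, 0.995, -0.095], [-1.0, 0.014, -0.009]]
force: [-0.3, -0.9, -3.9]
grip_width: 0.292
```

```bash
python3 st.py .662 -.062 .288 84.5
```

```text
t 9.02 p [ 0.6621 -0.0642  0.2858] az_y 84.5 tilt 0.93 [-0.0076  0.0143] F [-0.3 -0.9 -3.9] M [-0.01 -0.05 -0.02] w 0.292 j7 86.2
tool shift [-0.0021  0.0022 -0.0003] turn 0.0
```

Now lower into the mouth until contact.

>>> play_rows(
  steps=[
    [-1,0.004,0.001,0,0],
    [-1,0.005,0.001,0,0],
    [-1,0.005,0,0,0],
    [-1,0.004,0,0,0],
    [-1,0.003,0,0,0],
    [-1,0.002,0,0,0],
    [-1,0,0,0,0],
  ],
)

```text
clock: 9.6
tcp_pos: [0.6617, -0.0615, 0.2603]
tcp_rot: [[-0.008, 0.096, 0.995], [0.015, 0.995, -0.096], [-1.0, 0.014, -0.01]]
force: [-1.0, 0.9, -4.1]
grip_width: 0.296
```

```bash
python3 st.py .662 -.062 .2506 84.5
```

```text
t 9.6 p [ 0.6617 -0.0615  0.2603] az_y 84.5 tilt 0.97 [-0.0084  0.0147] F [-1.   0.9 -4.1] M [-0.03 -0.07  0.06] w 0.296 j7 86.0
tool shift [ 0.0097 -0.0006  0.0004] turn 0.0
```

>>> play_rows(
  steps=[
    [-1,0.003,0,0,0],
    [-1,0.003,0,0,0],
    [-1,0.002,0,0,0],
    [-1,0.002,0,0,0],
    [-1,0,0,0,0],
  ],
)

```text
clock: 10.02
tcp_pos: [0.6617, -0.0618, 0.2496]
tcp_rot: [[-0.008, 0.096, 0.995], [0.014, 0.995, -0.096], [-1.0, 0.013, -0.009]]
force: [-0.4, -0.2, -3.8]
grip_width: 0.293
```

```bash
python3 st.py .662 -.062 .2506 84.5
```

```text
t 10.02 p [ 0.6617 -0.0618  0.2496] az_y 84.5 tilt 0.9 [-0.008   0.0136] F [-0.4 -0.2 -3.8] M [-0.08 -0.02  0.04] w 0.293 j7 85.9
tool shift [-0.001  -0.0001  0.0003] turn 0.0
```

>>> play_rows(
  steps=[
    [-1,0.002,0,-0.001,0],
    [-1,0.001,0,-0.002,0],
    [-1,0.0005,0,-0.0025,0],
    [-1,0.0005,0,-0.0025,0],
    [-1,0.0005,0,-0.0025,0],
    [-1,0.0005,0,-0.0025,0],
    [-1,0.0005,0,-0.0025,0],
  ],
)

```text
clock: 10.6
tcp_pos: [0.6508, -0.0611, 0.247]
tcp_rot: [[0.009, 0.096, 0.995], [0.012, 0.995, -0.096], [-1.0, 0.013, 0.008]]
force: [4.2, -0.6, -4.2]
grip_width: 0.292
```

```bash
python3 st.py
```

```text
t 10.6 p [ 0.6508 -0.0611  0.247 ] az_y 84.5 tilt 0.85 [0.0088 0.0119] F [ 4.2 -0.6 -4.2] M [-0.37 -1.29 -0.07] w 0.292 j7 86.0
```

>>> play_rows(
  steps=[
    [-1,0.0005,0,-0.003,0],
    [-1,0.0005,0,-0.003,0],
    [-1,0.0005,0,-0.003,0],
    [-1,0.001,0,-0.003,0],
    [-1,0.001,0,-0.003,0],
    [-1,0.001,0,-0.003,0],
  ],
)

```text
clock: 11.1
tcp_pos: [0.6338, -0.06, 0.2458]
tcp_rot: [[0.018, 0.097, 0.995], [0.01, 0.995, -0.097], [-1.0, 0.012, 0.017]]
force: [3.4, -0.6, 0.3]
grip_width: 0.292
```

```bash
python3 st.py
```

```text
t 11.1 p [ 0.6338 -0.06    0.2458] az_y 84.4 tilt 1.21 [0.0184 0.0103] F [ 3.4 -0.6  0.3] M [-0.43 -1.35 -0.1 ] w 0.292 j7 86.0
```

```bash
cat > ax.py <<'E'
from h import *
from scipy.optimize import least_squares as LS
# fit shaft axis (r=14.5) between mouth and arm, in collar frame, from scene+side
o=np.array([.6641,-.0638,.1078]);ex=np.array([.8869,-.0854,.454]);sy=np.array([.0958,.9954,0]);ax=np.array([-.4519,.0435,.891])
def fit(n,th0,u0):
    im,d,K,T=grab(n,n+"f"); P=pts(d,K,T).reshape(-1,3);P=P[np.isfinite(P[:,0])]
    L=(P-o)@np.c_[ex,sy,ax]
    p=np.array([u0,0,th0,0.])
    for it in range(6):
        a,b=p[0]+p[2]*L[:,2],p[1]+p[3]*L[:,2]
        k=(np.hypot(L[:,0]-a,L[:,1]-b)<.021)&(L[:,2]>.006)&(L[:,2]<.075)
        q=L[k]
        f=lambda p:np.hypot(q[:,0]-p[0]-p[2]*q[:,2],q[:,1]-p[1]-p[3]*q[:,2])-.0145
        p=LS(f,p,loss="soft_l1",f_scale=.0015).x
    print(n,k.sum(),"at mouth (ex,sy) mm",(p[:2]*1e3).round(1),"tilt off axis deg (ex,sy)",np.degrees(np.arctan(p[2:])).round(1),"res",np.std(f(p)).round(4))
    return p
if __name__=="__main__":
    import sys
    for n in("scene","side"): fit(n,np.tan(np.radians(float(sys.argv[1]))),float(sys.argv[2]) if len(sys.argv)>2 else 0.)
E
python3 ax.py 14 0.003
```

```text
scene 248 at mouth (ex,sy) mm [-2.4  0.8] tilt off axis deg (ex,sy) [15.1 -1.5] res 0.0019
side 270 at mouth (ex,sy) mm [-4.9  1.1] tilt off axis deg (ex,sy) [15.3  0.1] res 0.0026
```

The tilt is now 12° of the 27°, so the pivoting works. I continue.

>>> play_rows(
  steps=[
    [-1,0.0015,0,-0.003,0],
    [-1,0.0015,0,-0.003,0],
    [-1,0.0015,0,-0.003,0],
    [-1,0.0015,0,-0.003,0],
    [-1,0.0015,0,-0.003,0],
    [-1,0.002,0,-0.003,0],
    [-1,0.002,0,-0.003,0],
    [-1,0.002,0,-0.003,0],
  ],
)

```text
clock: 11.87
tcp_pos: [0.6101, -0.0576, 0.2379]
tcp_rot: [[0.027, 0.097, 0.995], [0.009, 0.995, -0.097], [-1.0, 0.012, 0.026]]
force: [-0.2, -0.0, 9.1]
grip_width: 0.291
```

```bash
python3 st.py; python3 ax.py 5
```

```text
t 11.87 p [ 0.6101 -0.0576  0.2379] az_y 84.4 tilt 1.65 [0.0274 0.0091] F [-0.2 -0.   9.1] M [-0.39 -0.72 -0.01] w 0.291 j7 86.1
scene 236 at mouth (ex,sy) mm [-3.4  1. ] tilt off axis deg (ex,sy) [ 6.2 -1.2] res 0.0017
side 239 at mouth (ex,sy) mm [-4.8  1.2] tilt off axis deg (ex,sy) [ 5.  -0.5] res 0.0025
```

>>> play_rows(
  steps=[
    [-1,0.001,0,-0.003,0],
    [-1,0.001,0,-0.003,0],
    [-1,0.0015,0,-0.003,0],
    [-1,0.003,0,-0.001,0],
    [-1,0.003,0,0.0005,0],
    [-1,0.003,0,0.001,0],
    [-1,0.003,0,0.001,0],
    [-1,0.003,0,0.001,0],
  ],
)

```text
clock: 12.63
tcp_pos: [0.5984, -0.0562, 0.2332]
tcp_rot: [[0.028, 0.097, 0.995], [0.008, 0.995, -0.098], [-1.0, 0.01, 0.027]]
force: [-6.1, -0.3, 18.9]
grip_width: 0.295
```

```bash
python3 st.py; python3 ax.py 2
```

```text
t 12.63 p [ 0.5984 -0.0562  0.2332] az_y 84.4 tilt 1.64 [0.0276 0.0078] F [-6.1 -0.3 18.9] M [-0.22  0.75 -0.04] w 0.295 j7 86.1
scene 238 at mouth (ex,sy) mm [-4.   0.6] tilt off axis deg (ex,sy) [ 1.5 -0.5] res 0.0017
side 233 at mouth (ex,sy) mm [-6.   1.2] tilt off axis deg (ex,sy) [ 1.5 -0. ] res 0.0023
```

>>> play_rows(
  steps=[
    [-1,-0.003,0,0.001,0],
    [-1,-0.002,0,0.002,0],
    [-1,-0.001,0,0.002,0],
    [-1,0,0,0.001,0],
    [-1,0.001,0,0.001,0],
    [-1,0.002,0,0.001,0],
    [-1,0.0025,0,0.001,0],
    [-1,0.003,0,0.0015,0],
  ],
)

```text
clock: 13.4
tcp_pos: [0.6026, -0.0565, 0.2335]
tcp_rot: [[0.013, 0.098, 0.995], [0.009, 0.995, -0.098], [-1.0, 0.01, 0.012]]
force: [-2.7, -1.2, 8.9]
grip_width: 0.294
```

```bash
cat >> st.py <<'E'
o=np.array([.6641,-.0638,.1078]);ex=np.array([.8869,-.0854,.454]);sy=np.array([.0958,.9954,0]);ax=np.array([-.4519,.0435,.891])
print("TCP in collar (ex,sy,ax) mm",((p-o)@np.c_[ex,sy,ax]*1e3).round(1),"F",(np.array(s["force"])@np.c_[ex,sy,ax]).round(1))
E
python3 st.py; python3 ax.py 1
```

```text
t 13.4 p [ 0.6026 -0.0565  0.2335] az_y 84.4 tilt 0.87 [0.0126 0.0086] F [-2.7 -1.2  8.9] M [-0.62  0.44 -0.12] w 0.294 j7 86.0
TCP in collar (ex,sy,ax) mm [  1.9   1.4 140.1] F [ 1.8 -1.5  9.1]
scene 231 at mouth (ex,sy) mm [-1.7  0.4] tilt off axis deg (ex,sy) [ 2.  -0.6] res 0.0017
side 229 at mouth (ex,sy) mm [-2.7 -0.3] tilt off axis deg (ex,sy) [0.9 1.6] res 0.0023
```

>>> play_rows(
  steps=[
    [-1,-0.0005,0,0.002,0],
    [-1,0.001,0,0.0015,0],
    [-1,0.0025,0,0.0015,0],
    [-1,0.003,0,0.0015,0],
    [-1,0.003,0,0.0015,0],
    [-1,0.003,0,0.0015,0],
    [-1,0.003,0,0.0015,0],
  ],
)

```text
clock: 14.08
tcp_pos: [0.6151, -0.0583, 0.2122]
tcp_rot: [[0.01, 0.098, 0.995], [0.008, 0.995, -0.098], [-1.0, 0.009, 0.009]]
force: [1.5, -0.8, 1.8]
grip_width: 0.294
```

```bash
python3 st.py; python3 ax.py 1
```

```text
t 14.08 p [ 0.6151 -0.0583  0.2122] az_y 84.4 tilt 0.74 [0.0099 0.0084] F [ 1.5 -0.8  1.8] M [-0.43 -0.6  -0.06] w 0.294 j7 85.8
TCP in collar (ex,sy,ax) mm [  3.4   0.8 115.4] F [ 2.2 -0.6  0.9]
scene 237 at mouth (ex,sy) mm [ 0.2 -0.6] tilt off axis deg (ex,sy) [ 3.1 -0.5] res 0.0017
side 235 at mouth (ex,sy) mm [-1.4 -0.6] tilt off axis deg (ex,sy) [2.2 1.4] res 0.0024
```

The crank dropped into the bore, with the tip at about 37 mm depth, resting on the drive rim. I release and retreat upward.

>>> play_rows(
  steps=[
    [-0.3,0,0,0,0],
    [0,0,0,0,0],
    [1,0,0,0,0],
    [1,0,0,0,0],
    [1,0,0,0,0],
    [1,-0.006,0,0,0],
    [1,-0.012,0,0,0],
    [1,-0.015,0,0,0],
    [1,-0.015,0,0,0],
    [1,-0.012,0,0,0],
    [1,-0.004,0,0,0],
    [1,0,0,0,0],
  ],
)

```text
clock: 15.18
tcp_pos: [0.6114, -0.0561, 0.2828]
tcp_rot: [[0.002, 0.096, 0.995], [0.012, 0.995, -0.096], [-1.0, 0.012, 0.001]]
force: [-0.2, 0.2, 0.1]
grip_width: 0.998
```

```bash
python3 st.py; python3 ax.py 1
python3 - <<'E'
from h import *
from scipy.optimize import least_squares as LS
o=np.array([.6641,-.0638,.1078]);ex=np.array([.8869,-.0854,.454]);sy=np.array([.0958,.9954,0]);ax=np.array([-.4519,.0435,.891])
for n in("scenef","sidef","wrist"):
    im,d,K,T=load(n) if n!="wrist" else grab("wrist","wrist3")
    P=pts(d,K,T).reshape(-1,3);ok=np.isfinite(P[:,0]);I=im.reshape(-1,3)
    L=(P-o)@np.c_[ex,sy,ax]; r=np.hypot(L[:,0],L[:,1])
    k=ok&(r>.045)&(r<.1)&(L[:,2]>.098)&(L[:,2]<.15)&(L[:,0]<0)&(abs(L[:,1])<.06); q=L[k]
    if k.sum()>20:
        f=lambda p:np.hypot(q[:,0]-p[0],q[:,1]-p[1])-.012
        s=LS(f,q.mean(0)[:2],loss="soft_l1",f_scale=.002).x
        print(n,k.sum(),"grip centre (ex,sy)",s.round(4),"ang",np.degrees(np.arctan2(s[1],s[0])).round(1),"rad",np.hypot(*s).round(4),"ax range",np.percentile(q[:,2],[1,99]).round(4))
E
```

```text
t 15.18 p [ 0.6114 -0.0561  0.2828] az_y 84.5 tilt 0.71 [0.0024 0.0122] F [-0.2  0.2  0.1] M [-0.04  0.02  0.06] w 0.998 j7 86.2
TCP in collar (ex,sy,ax) mm [ 32.    2.6 180.1] F [-0.1  0.2  0.1]
scene 234 at mouth (ex,sy) mm [-3.5 -2.1] tilt off axis deg (ex,sy) [-12.6   0.3] res 0.0018
side 214 at mouth (ex,sy) mm [-5.  -1.5] tilt off axis deg (ex,sy) [-13.4   0.2] res 0.0022
scenef 39 grip centre (ex,sy) [-0.0853 -0.0123] ang -171.8 rad 0.0861 ax range [0.1001 0.1349]
wrist 1316 grip centre (ex,sy) [-1.06e-01  1.00e-04] ang 179.9 rad 0.106 ax range [0.0987 0.1339]
```

Run:
```python
import cv2,numpy as np
a=cv2.imread("pics/scenef.png")[160:320,300:460];b=cv2.imread("pics/sidef.png")[130:290,260:420];c=cv2.imread("pics/wrist3.png")[:, 100:580]
cv2.imwrite("pics/v1.png",np.hstack([cv2.resize(a,(400,400),interpolation=2),cv2.resize(b,(400,400),interpolation=2)]))
```

```text
(no output)
```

View pics/v1.png

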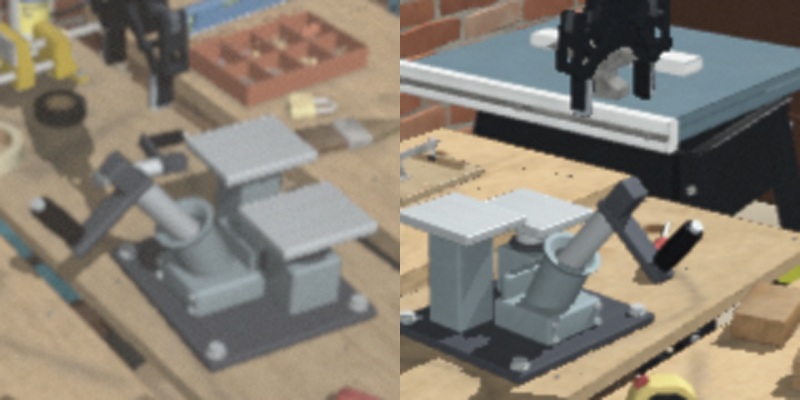

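The crank tipped forward onto the lower lip, to about 40° lean with the tip still in the bore. Its grip points at the robot. I'll take the grip now and lift it back into line.

>>> play_rows(
  steps=[
    [1,0,0,-0.006,0],
    [1,0,0,-0.012,0],
    [1,0,0,-0.015,0],
    [1,0,0,-0.015,0],
    [1,0,0,-0.015,0],
    [1,0.005,0,-0.01,0],
    [1,0.01,0,-0.004,0],
    [1,0.012,0,0,0],
    [1,0.01,0,0,0],
    [1,0.006,0,0,0],
    [1,0.003,0,0,0],
    [1,0,0,0,0],
  ],
)

```text
clock: 16.33
tcp_pos: [0.5221, -0.0471, 0.2214]
tcp_rot: [[-0.019, 0.096, 0.995], [0.014, 0.995, -0.096], [-1.0, 0.012, -0.021]]
force: [0.7, -0.5, 0.6]
grip_width: 0.999
```

```bash
python3 st.py .5186 -.0498 .160 84.5;  python3 - <<'E'
from h import *
from scipy.optimize import least_squares as LS
yaw=np.radians(-5.5);sx=np.array([np.cos(yaw),np.sin(yaw),0]);sy=np.array([-sx[1],sx[0],0]);a=-np.sin(np.radians(40.2))*sx+np.array([0,0,np.cos(np.radians(40.2))]);e=np.cross(sy,a)
c=np.array([.5186,-.0498,.159]);B=np.c_[e,sy,a]
for n in("wrist","side"):
    im,d,K,T=grab(n,n+"4");P=pts(d,K,T).reshape(-1,3);I=im.reshape(-1,3).astype(int).sum(1)
    L=(P-c)@B; k=np.isfinite(L[:,0])&(abs(L[:,0])<.025)&(abs(L[:,1])<.025)&(abs(L[:,2])<.028)&(I<200); q=L[k]
    f=lambda p:np.hypot(q[:,0]-p[0],q[:,1]-p[1])-.012
    s=LS(f,[0,0],loss="soft_l1",f_scale=.002).x; k2=np.isfinite(L[:,0])&(np.hypot(L[:,0]-s[0],L[:,1]-s[1])<.014)&(abs(L[:,2])<.06)&(I<200)
    print(n,k.sum(),(s*1e3).round(1),"world",(c+B[:,:2]@s).round(4),"axial",np.percentile(L[k2][:,2],[1,99]).round(4))
E
```

```text
t 16.33 p [ 0.5221 -0.0471  0.2214] az_y 84.5 tilt 1.38 [-0.0194  0.0143] F [ 0.7 -0.5  0.6] M [-0.02 -0.02 -0.04] w 0.999 j7 86.7
tool shift [ 0.0614 -0.0038 -0.0019] turn -0.0
TCP in collar (ex,sy,ax) mm [-75.8   3.  166.1] F [ 0.9 -0.4  0.2]
wrist 1914 [1.1 0.2] world [ 0.5195 -0.0497  0.1597] axial [-0.0454  0.0212]
side 157 [ 0.6 -0.3] world [ 0.519  -0.0502  0.1594] axial [-0.052   0.0235]
```

>>> play_rows(
  steps=[
    [1,0.006,-0.002,0,0],
    [1,0.01,-0.001,0,0],
    [1,0.01,0,0,0],
    [1,0.01,0,0.001,0],
    [1,0.008,0,0.001,0],
    [1,0.006,0,0,0],
    [1,0.004,0,0,0],
    [1,0,0,0,0],
  ],
)

```text
clock: 17.1
tcp_pos: [0.5245, -0.05, 0.1629]
tcp_rot: [[-0.017, 0.096, 0.995], [0.014, 0.995, -0.096], [-1.0, 0.013, -0.018]]
force: [-0.3, 0.7, 0.0]
grip_width: 0.996
```

```bash
python3 st.py .522 -.050 .157 84.5
```

```text
t 17.1 p [ 0.5245 -0.05    0.1629] az_y 84.5 tilt 1.26 [-0.0169  0.0142] F [-0.3  0.7  0. ] M [-0.05  0.01 -0.01] w 0.996 j7 86.7
tool shift [ 0.0059 -0.0003 -0.0024] turn -0.0
TCP in collar (ex,sy,ax) mm [-100.     0.4  112.8] F [-0.3  0.7  0.2]
```

>>> play_rows(
  steps=[
    [1,0.003,0,-0.002,0],
    [1,0.002,0,-0.001,0],
    [0,0,0,0,0],
    [-1,0,0,0,0],
    [-1,0,0,0,0],
    [-1,0,0,0,0],
    [-1,0,0,0,0],
    [-1,0,0,0,0],
    [-1,0,0,0,0],
    [-1,0,0,0,0],
  ],
)

```text
clock: 17.93
tcp_pos: [0.522, -0.0488, 0.1593]
tcp_rot: [[-0.014, 0.095, 0.995], [0.015, 0.995, -0.095], [-1.0, 0.013, -0.015]]
force: [0.0, 0.4, 0.3]
grip_width: 0.262
```

```bash
python3 st.py; python3 ax.py -13 -.004
```

```text
t 17.93 p [ 0.522  -0.0488  0.1593] az_y 84.5 tilt 1.18 [-0.0141  0.0149] F [0.  0.4 0.3] M [0.11 0.13 0.02] w 0.262 j7 86.7
TCP in collar (ex,sy,ax) mm [-103.9    1.4  110.8] F [0.1 0.4 0.3]
scene 230 at mouth (ex,sy) mm [-3.3 -1.9] tilt off axis deg (ex,sy) [-13.   -0.8] res 0.0018
side 217 at mouth (ex,sy) mm [-6.  -0.6] tilt off axis deg (ex,sy) [-12.4  -0.8] res 0.002
```

>>> play_rows(
  steps=[
    [-1,-0.002,0,0.001,0],
    [-1,-0.003,0,0.0015,0],
    [-1,-0.003,0,0.0015,0],
    [-1,-0.003,0,0.0015,0],
    [-1,-0.003,0,0.002,0],
    [-1,-0.003,0,0.002,0],
    [-1,-0.003,0,0.002,0],
    [-1,0,0,0,0],
  ],
)

```text
clock: 18.7
tcp_pos: [0.5287, -0.0505, 0.1751]
tcp_rot: [[-0.032, 0.096, 0.995], [0.016, 0.995, -0.095], [-0.999, 0.013, -0.033]]
force: [-0.9, -0.7, -5.3]
grip_width: 0.264
```

```bash
python3 st.py; python3 ax.py -6 -.002
```

```text
t 18.7 p [ 0.5287 -0.0505  0.1751] az_y 84.5 tilt 2.03 [-0.0317  0.0158] F [-0.9 -0.7 -5.3] M [ 0.08  0.76 -0.02] w 0.264 j7 86.7
TCP in collar (ex,sy,ax) mm [-90.7   0.3 121.8] F [-3.2 -0.8 -4.4]
scene 226 at mouth (ex,sy) mm [-1.8 -2.4] tilt off axis deg (ex,sy) [-6.1 -0.9] res 0.0017
side 218 at mouth (ex,sy) mm [-2.6 -2. ] tilt off axis deg (ex,sy) [-7.7  0.3] res 0.0022
```

>>> play_rows(
  steps=[
    [-1,-0.0025,0,0.002,0],
    [-1,-0.003,0,0.0025,0],
    [-1,-0.003,0,0.0025,0],
    [-1,-0.003,0,0.0025,0],
    [-1,-0.003,0,0.003,0],
    [-1,-0.001,0,0.001,0],
    [-1,0,0,0,0],
  ],
)

```text
clock: 19.38
tcp_pos: [0.5422, -0.052, 0.1919]
tcp_rot: [[-0.035, 0.096, 0.995], [0.016, 0.995, -0.095], [-0.999, 0.013, -0.037]]
force: [-1.4, 0.8, -4.1]
grip_width: 0.26
```

```bash
python3 st.py; python3 ax.py 0 0
```

```text
t 19.38 p [ 0.5422 -0.052   0.1919] az_y 84.5 tilt 2.22 [-0.0352  0.016 ] F [-1.4  0.8 -4.1] M [ 0.09  0.68 -0.02] w 0.26 j7 86.6
TCP in collar (ex,sy,ax) mm [-7.090e+01  1.000e-01  1.305e+02] F [-3.1  0.6 -3. ]
scene 231 at mouth (ex,sy) mm [ 2.1 -2.5] tilt off axis deg (ex,sy) [ 0.2 -0.6] res 0.0018
side 233 at mouth (ex,sy) mm [ 0.9 -2.2] tilt off axis deg (ex,sy) [-0.4 -0.1] res 0.0021
```

>>> play_rows(
  steps=[
    [-1,0.002,0,0.0005,0],
    [-1,0.002,0,0.0005,0],
    [-1,0.002,-0.001,0.001,0],
    [-1,0.002,-0.002,0.001,0],
    [-1,0.002,-0.0025,0.001,0],
    [-1,0.002,-0.0025,0.001,0],
    [-1,0.002,-0.0025,0.001,0],
  ],
)

```text
clock: 20.07
tcp_pos: [0.5433, -0.0626, 0.1833]
tcp_rot: [[-0.039, 0.095, 0.995], [0.015, 0.995, -0.094], [-0.999, 0.011, -0.041]]
force: [-0.6, -0.2, -1.6]
grip_width: 0.264
```

```bash
python3 st.py; python3 ax.py 0 0
```

```text
t 20.07 p [ 0.5433 -0.0626  0.1833] az_y 84.6 tilt 2.41 [-0.0394  0.0147] F [-0.6 -0.2 -1.6] M [-0.07  0.35 -0.04] w 0.264 j7 87.7
TCP in collar (ex,sy,ax) mm [-72.9 -10.4 121.9] F [-1.2 -0.3 -1.2]
scene 219 at mouth (ex,sy) mm [ 0.3 -2.5] tilt off axis deg (ex,sy) [ 0.7 -0.4] res 0.0016
side 231 at mouth (ex,sy) mm [-0.8 -2. ] tilt off axis deg (ex,sy) [-0.9  0.7] res 0.0025
```

>>> play_rows(
  steps=[
    [-1,0.002,-0.002,0.001,0],
    [-1,0.0025,-0.0025,0.0015,0],
    [-1,0.0025,-0.0025,0.0015,0],
    [-1,0.0025,-0.0025,0.0015,0],
    [-1,0.0025,-0.0015,0.0015,0],
    [-1,0.0025,0,0.0015,0],
    [-1,0.0025,0,0.0015,0],
  ],
)

```text
clock: 20.75
tcp_pos: [0.5464, -0.0755, 0.1676]
tcp_rot: [[-0.054, 0.096, 0.994], [0.017, 0.995, -0.095], [-0.998, 0.011, -0.055]]
force: [-12.5, 0.5, 13.5]
grip_width: 0.264
```

```bash
python3 st.py; python3 ax.py 0 0
```

```text
t 20.75 p [ 0.5464 -0.0755  0.1676] az_y 84.5 tilt 3.23 [-0.0539  0.0166] F [-12.5   0.5  13.5] M [0.39 2.22 0.14] w 0.264 j7 88.8
TCP in collar (ex,sy,ax) mm [-76.2 -22.9 106. ] F [-5.  -0.6 17.7]
scene 245 at mouth (ex,sy) mm [-0.5 -2.3] tilt off axis deg (ex,sy) [-4.4 -2. ] res 0.0022
side 247 at mouth (ex,sy) mm [-1.5 -2.3] tilt off axis deg (ex,sy) [-5.4 -0.3] res 0.0026
```

Part way into the hexagon (tip at about 53 mm) and cocked by 5°. I straighten it and push again.

>>> play_rows(
  steps=[
    [-1,-0.002,0,0.002,0],
    [-1,-0.0025,0,0.0025,0],
    [-1,-0.002,0,0.0025,0],
    [-1,0,0,0,0],
    [-1,0,0,0,0],
  ],
)

```text
clock: 21.27
tcp_pos: [0.5513, -0.0776, 0.1737]
tcp_rot: [[-0.062, 0.097, 0.993], [0.016, 0.995, -0.096], [-0.998, 0.01, -0.063]]
force: [-3.6, -0.6, 0.2]
grip_width: 0.267
```

```bash
python3 st.py; python3 ax.py 0 0
```

```text
t 21.27 p [ 0.5513 -0.0776  0.1737] az_y 84.4 tilt 3.65 [-0.0615  0.0161] F [-3.6 -0.6  0.2] M [-0.1   0.96 -0.04] w 0.267 j7 88.8
TCP in collar (ex,sy,ax) mm [-68.9 -24.6 109.1] F [-3.1 -0.9  1.8]
scene 251 at mouth (ex,sy) mm [ 2.1 -1.3] tilt off axis deg (ex,sy) [-3.2 -2.7] res 0.0023
side 255 at mouth (ex,sy) mm [ 0.8 -0.8] tilt off axis deg (ex,sy) [-4.  -0.5] res 0.0025
```

```bash
sed -i 's/L\[:,2\]<.075/L[:,2]<.047/; s/return p/k=(np.hypot(L[:,0]-p[0]-p[2]*L[:,2],L[:,1]-p[1]-p[3]*L[:,2])<.012)\&(L[:,2]>.06)\&(L[:,2]<.14); print("  top of boss axial",np.percentile(L[k][:,2],[50,80,90,95,99]).round(4)); return p/' ax.py; python3 ax.py 0 0
python3 - <<'E'
import cv2,numpy as np
a=cv2.imread("pics/scenef.png")[150:310,300:460];b=cv2.imread("pics/sidef.png")[130:290,260:420]
cv2.imwrite("pics/v2.png",np.hstack([cv2.resize(a,(400,400),interpolation=2),cv2.resize(b,(400,400),interpolation=2)]))
E
```

```text
scene 128 at mouth (ex,sy) mm [ 0.9 -2.2] tilt off axis deg (ex,sy) [ 0.2 -0.4] res 0.0017
  top of boss axial [0.1042 0.1061 0.1069 0.1072 0.108 ]
side 143 at mouth (ex,sy) mm [-0.5 -0.8] tilt off axis deg (ex,sy) [-0.4 -0.6] res 0.0023
  top of boss axial [0.1034 0.106  0.1073 0.1078 0.1085]
```

View pics/v2.png

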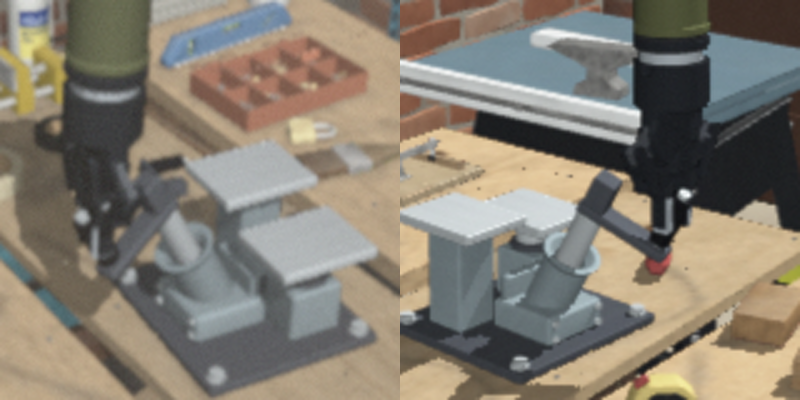

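Crank in line (within 0.5°), boss top at about 107 mm above the mouth, so the tip is about 57 mm inside. That is home within measuring error, with the table still about 22 mm low. Next I compute the winding arc.

```bash
cat > arc.py <<'E'
import sys
from h import *
# usage: arc.py rows step_deg cex csy axbias_mm
n,st,cx,cy,bias=int(sys.argv[1]),float(sys.argv[2]),float(sys.argv[3])/1e3,float(sys.argv[4])/1e3,float(sys.argv[5])/1e3
o=np.array([.6641,-.0638,.1078]);B=np.c_[[.8869,-.0854,.454],[.0958,.9954,0],[-.4519,.0435,.891]]
s=manip.read_state();R=np.array(s["tcp_rot"]).reshape(3,3);L=(np.array(s["tcp_pos"])-o)@B
f=np.arctan2(L[1]-cy,L[0]-cx); print("L",(L*1e3).round(1),"phi",np.degrees(f).round(1),"rad",(np.hypot(L[0]-cx,L[1]-cy)*1e3).round(1),"F",(np.array(s["force"])@B).round(1),"t",s["clock"])
q=np.radians(st); p=L.copy(); rows=[]
for i in range(n):
    f2=f-q*min(1,(i+1)/2); rr=.075
    t=np.array([cx+rr*np.cos(f2),cy+rr*np.sin(f2)]); c=np.array([cx+rr*np.cos(f),cy+rr*np.sin(f)])
    d=B@np.r_[t-c,bias]; rows.append((R.T@d).round(4).tolist()); f=f2
print([[-1]+[round(x,4) for x in r]+[0] for r in rows])
E
python3 arc.py 12 5 2 -2 -0.5
```

```text
L [-68.6 -24.4 109.3] phi -162.4 rad 74.1 F [-3.3 -1.   0.9] t 21.4667
[[-1, 0.0009, 0.0031, -0.0005, 0], [-1, 0.0012, 0.0064, -0.001, 0], [-1, 0.0009, 0.0065, -0.0005, 0], [-1, 0.0006, 0.0065, -0.0, 0], [-1, 0.0004, 0.0065, 0.0005, 0], [-1, 0.0001, 0.0065, 0.001, 0], [-1, -0.0002, 0.0064, 0.0015, 0], [-1, -0.0005, 0.0062, 0.0019, 0], [-1, -0.0008, 0.0061, 0.0024, 0], [-1, -0.001, 0.0058, 0.0028, 0], [-1, -0.0013, 0.0055, 0.0033, 0], [-1, -0.0015, 0.0052, 0.0037, 0]]
```

>>> play_rows(
  steps=[
    [-1,0.002,0.003,0,0],
    [-1,0.0015,0.006,-0.001,0],
    [-1,0.001,0.0065,-0.0005,0],
    [-1,0.0006,0.0065,0,0],
    [-1,0.0004,0.0065,0.0005,0],
    [-1,0,0.0065,0.001,0],
    [-1,-0.0002,0.0064,0.0015,0],
    [-1,-0.0005,0.0062,0.002,0],
    [-1,-0.0008,0.006,0.0024,0],
    [-1,-0.001,0.0058,0.0028,0],
    [-1,-0.001,0.004,0.0025,0],
    [-1,0,0,0,0],
  ],
)

```text
clock: 22.47
tcp_pos: [0.5596, -0.0227, 0.1759]
tcp_rot: [[-0.08, 0.107, 0.991], [0.002, 0.994, -0.107], [-0.997, -0.007, -0.08]]
force: [-2.3, -0.7, -1.7]
grip_width: 0.262
```

```bash
python3 arc.py 14 5 2 -2 -0.5; python3 ax.py 0 0; python3 st.py|head -1
cat > tab.py <<'E'
from h import *
for n in("scene","side"):
    im,d,K,T=grab(n,n+"t"); Q=pts(d,K,T).reshape(-1,3); ok=np.isfinite(Q[:,0])
    h=[]
    for c in((.780,-.020),(.768,-.132)):
        v=Q-np.array([*c,0]); a=v[:,0]*.9954-v[:,1]*.0958; b=v[:,0]*.0958+v[:,1]*.9954
        z=Q[ok&(abs(a)<.035)&(abs(b)<.042)&(Q[:,2]>.1)&(Q[:,2]<.16)][:,2]; h.append(np.median(z) if len(z) else np.nan); 
    print(n,"rest,table,diff mm",np.round(np.array(h)*1e3,1),round((h[1]-h[0])*1e3,1),len(z))
E
python3 tab.py
```

```text
L [-65.2  30.9 109.7] phi 153.9 rad 74.8 F [-2.7 -0.9 -0.5] t 22.4667
[[-1, -0.0004, 0.0029, 0.0015, 0], [-1, -0.0014, 0.0056, 0.0031, 0], [-1, -0.0016, 0.0053, 0.0035, 0], [-1, -0.0019, 0.005, 0.0039, 0], [-1, -0.0021, 0.0046, 0.0042, 0], [-1, -0.0023, 0.0042, 0.0046, 0], [-1, -0.0024, 0.0037, 0.0048, 0], [-1, -0.0026, 0.0032, 0.0051, 0], [-1, -0.0027, 0.0027, 0.0053, 0], [-1, -0.0028, 0.0022, 0.0055, 0], [-1, -0.0029, 0.0016, 0.0057, 0], [-1, -0.003, 0.0011, 0.0058, 0], [-1, -0.003, 0.0005, 0.0058, 0], [-1, -0.003, -0.0001, 0.0058, 0]]
scene 135 at mouth (ex,sy) mm [ 0.6 -1.2] tilt off axis deg (ex,sy) [ 1.3 -0.3] res 0.0018
  top of boss axial [0.1024 0.1039 0.1051 0.1062 0.1077]
side 131 at mouth (ex,sy) mm [-1.1 -0.1] tilt off axis deg (ex,sy) [ 1.5 -0.3] res 0.0025
  top of boss axial [0.0733 0.0765 0.0774 0.0779 0.0783]
t 22.57 p [ 0.5594 -0.0231  0.1758] az_y 83.8 tilt 4.58 [-0.0799  0.0024] F [-2.8  0.1 -0.8] M [ 0.03  0.72 -0.07] w 0.262 j7 81.6
scene rest,table,diff mm [137.9 117.7] -20.1 544
side rest,table,diff mm [137.5 117.6] -20.0 212
```

>>> play_rows(
  steps=[
    [-1,-0.0004,0.003,0.0015,0],
    [-1,-0.0014,0.0056,0.003,0],
    [-1,-0.0016,0.0053,0.0035,0],
    [-1,-0.0019,0.005,0.004,0],
    [-1,-0.002,0.0046,0.0042,0],
    [-1,-0.0022,0.0042,0.0046,0],
    [-1,-0.0024,0.0037,0.0048,0],
    [-1,-0.0026,0.0032,0.005,0],
    [-1,-0.0027,0.0027,0.0053,0],
    [-1,-0.0028,0.0022,0.0055,0],
    [-1,-0.0029,0.0016,0.0057,0],
    [-1,-0.002,0.0008,0.004,0],
    [-1,0,0,0,0],
  ],
)

```text
clock: 23.75
tcp_pos: [0.6114, 0.0156, 0.1997]
tcp_rot: [[-0.096, 0.111, 0.989], [0.006, 0.994, -0.111], [-0.995, -0.005, -0.096]]
force: [-2.9, -0.0, 0.1]
grip_width: 0.262
```

```bash
python3 arc.py 16 5 2 -2 -0.5; python3 ax.py 0 0; python3 st.py|head -1; python3 tab.py
```

```text
L [-11.8  74.  109.2] phi 100.3 rad 77.3 F [-2.5 -0.3  1.5] t 23.75
[[-1, -0.0013, 0.0006, 0.003, 0], [-1, -0.0031, 0.0007, 0.0058, 0], [-1, -0.0031, 0.0001, 0.0058, 0], [-1, -0.0031, -0.0005, 0.0058, 0], [-1, -0.003, -0.001, 0.0057, 0], [-1, -0.003, -0.0016, 0.0056, 0], [-1, -0.0029, -0.0021, 0.0055, 0], [-1, -0.0028, -0.0027, 0.0053, 0], [-1, -0.0026, -0.0032, 0.0051, 0], [-1, -0.0025, -0.0037, 0.0049, 0], [-1, -0.0023, -0.0041, 0.0046, 0], [-1, -0.0021, -0.0045, 0.0043, 0], [-1, -0.0018, -0.0049, 0.0039, 0], [-1, -0.0016, -0.0053, 0.0035, 0], [-1, -0.0013, -0.0056, 0.0031, 0], [-1, -0.0011, -0.0059, 0.0027, 0]]
scene 136 at mouth (ex,sy) mm [ 1.5 -1.5] tilt off axis deg (ex,sy) [1.6 1. ] res 0.0015
  top of boss axial [0.1035 0.1054 0.1058 0.1062 0.1072]
side 79 at mouth (ex,sy) mm [-0.7 -2.2] tilt off axis deg (ex,sy) [3.  6.9] res 0.0023
  top of boss axial [0.0992 0.1058 0.107  0.1074 0.1077]
t 23.85 p [0.6109 0.0155 0.1994] az_y 83.6 tilt 5.56 [-0.0967  0.0061] F [-2.2  0.1  2.3] M [-0.01  0.42 -0.08] w 0.264 j7 77.5
scene rest,table,diff mm [138.  120.7] -17.3 550
side rest,table,diff mm [137.2 120.7] -16.5 170
```

>>> play_rows(
  steps=[
    [-1,-0.0013,0,0.003,0],
    [-1,-0.003,0,0.0058,0],
    [-1,-0.003,-0.0002,0.0058,0],
    [-1,-0.003,-0.0006,0.0058,0],
    [-1,-0.003,-0.001,0.0057,0],
    [-1,-0.003,-0.0016,0.0056,0],
    [-1,-0.0028,-0.0021,0.0055,0],
    [-1,-0.0027,-0.0027,0.0053,0],
    [-1,-0.0025,-0.0032,0.005,0],
    [-1,-0.0024,-0.0037,0.0048,0],
    [-1,-0.0022,-0.0041,0.0045,0],
    [-1,-0.002,-0.0045,0.0042,0],
    [-1,-0.0017,-0.005,0.0038,0],
    [-1,-0.0015,-0.0053,0.0034,0],
    [-1,-0.001,-0.004,0.002,0],
    [-1,0,0,0,0],
  ],
)

```text
clock: 25.28
tcp_pos: [0.6755, -0.0161, 0.2327]
tcp_rot: [[-0.11, 0.099, 0.989], [0.027, 0.995, -0.097], [-0.994, 0.016, -0.112]]
force: [-3.5, 1.0, 0.1]
grip_width: 0.262
```

```bash
python3 arc.py 18 5 2 -2 -0.5; python3 ax.py 0 0; python3 st.py|head -1; python3 tab.py
```

```text
L [ 62.8  48.5 108.2] phi 39.7 rad 79.0 F [-3.1  0.7  1.7] t 25.2833
[[-1, -0.0007, -0.0025, 0.002, 0], [-1, -0.0017, -0.0053, 0.0034, 0], [-1, -0.0015, -0.0057, 0.003, 0], [-1, -0.0012, -0.0059, 0.0026, 0], [-1, -0.0009, -0.0061, 0.0021, 0], [-1, -0.0006, -0.0063, 0.0017, 0], [-1, -0.0003, -0.0064, 0.0012, 0], [-1, 0.0, -0.0065, 0.0007, 0], [-1, 0.0003, -0.0065, 0.0003, 0], [-1, 0.0006, -0.0065, -0.0002, 0], [-1, 0.001, -0.0065, -0.0007, 0], [-1, 0.0013, -0.0063, -0.0012, 0], [-1, 0.0016, -0.0062, -0.0016, 0], [-1, 0.0019, -0.006, -0.002, 0], [-1, 0.0021, -0.0057, -0.0025, 0], [-1, 0.0024, -0.0054, -0.0029, 0], [-1, 0.0027, -0.005, -0.0032, 0], [-1, 0.0029, -0.0047, -0.0036, 0]]
scene 129 at mouth (ex,sy) mm [ 1.4 -2.1] tilt off axis deg (ex,sy) [ 3.4 -1.4] res 0.0015
  top of boss axial [0.1031 0.1047 0.1058 0.1062 0.1071]
side 136 at mouth (ex,sy) mm [ 0.6 -2.2] tilt off axis deg (ex,sy) [1.4 1. ] res 0.0025
  top of boss axial [0.099  0.1053 0.1066 0.1071 0.1077]
t 25.38 p [ 0.6752 -0.0158  0.2326] az_y 84.3 tilt 6.5 [-0.1101  0.0263] F [-2.5  0.5  2.7] M [ 0.03  0.36 -0.03] w 0.261 j7 81.6
scene rest,table,diff mm [137.9 124.1] -13.8 538
side rest,table,diff mm [137.2 124.1] -13.1 124
```

>>> play_rows(
  steps=[
    [-1,-0.0007,-0.003,0.001,0],
    [-1,-0.0015,-0.0055,0.0025,0],
    [-1,-0.0013,-0.0057,0.0022,0],
    [-1,-0.001,-0.006,0.002,0],
    [-1,-0.0008,-0.0061,0.0018,0],
    [-1,-0.0006,-0.0063,0.0015,0],
    [-1,-0.0003,-0.0064,0.0012,0],
    [-1,0,-0.0065,0.0007,0],
    [-1,0.0003,-0.0065,0.0003,0],
    [-1,0.0006,-0.0065,-0.0002,0],
    [-1,0.001,-0.0065,-0.0007,0],
    [-1,0.0013,-0.0063,-0.0012,0],
    [-1,0.0016,-0.0062,-0.0016,0],
    [-1,0.0019,-0.006,-0.002,0],
    [-1,0.0021,-0.0057,-0.0025,0],
    [-1,0.0024,-0.0054,-0.0029,0],
    [-1,0.0018,-0.003,-0.002,0],
    [-1,0,0,0,0],
  ],
)

```text
clock: 26.98
tcp_pos: [0.6681, -0.1185, 0.2313]
tcp_rot: [[-0.1, 0.094, 0.991], [0.038, 0.995, -0.091], [-0.994, 0.029, -0.103]]
force: [-2.5, 3.7, 3.5]
grip_width: 0.263
```

```bash
python3 arc.py 19 5 2 -2 -0.3; python3 ax.py 0 0; python3 st.py|head -1; python3 tab.py
```

```text
L [ 64.3 -54.1 105.9] phi -39.9 rad 81.2 F [-1.   3.4  4.4] t 26.9833
[[-1, 0.0014, -0.0025, -0.0017, 0], [-1, 0.0026, -0.0047, -0.0037, 0], [-1, 0.0029, -0.0043, -0.0041, 0], [-1, 0.0031, -0.0038, -0.0043, 0], [-1, 0.0032, -0.0034, -0.0046, 0], [-1, 0.0034, -0.0028, -0.0048, 0], [-1, 0.0035, -0.0023, -0.005, 0], [-1, 0.0036, -0.0018, -0.0051, 0], [-1, 0.0037, -0.0012, -0.0052, 0], [-1, 0.0038, -0.0007, -0.0053, 0], [-1, 0.0038, -0.0001, -0.0053, 0], [-1, 0.0038, 0.0005, -0.0053, 0], [-1, 0.0038, 0.001, -0.0052, 0], [-1, 0.0037, 0.0016, -0.0051, 0], [-1, 0.0037, 0.0021, -0.005, 0], [-1, 0.0036, 0.0027, -0.0048, 0], [-1, 0.0034, 0.0032, -0.0046, 0], [-1, 0.0033, 0.0037, -0.0043, 0], [-1, 0.0031, 0.0041, -0.004, 0]]
scene 126 at mouth (ex,sy) mm [ 1.7 -3.9] tilt off axis deg (ex,sy) [ 1.7 -2.6] res 0.0017
  top of boss axial [0.1034 0.1055 0.1067 0.1072 0.1077]
side 138 at mouth (ex,sy) mm [-0.6 -4.2] tilt off axis deg (ex,sy) [ 2.5 -1.1] res 0.0021
  top of boss axial [0.1031 0.1059 0.1065 0.1072 0.1086]
t 27.08 p [ 0.6684 -0.1182  0.2315] az_y 84.6 tilt 6.11 [-0.0997  0.0375] F [-3.6  3.1  4.5] M [0.96 0.47 0.16] w 0.261 j7 91.0
scene rest,table,diff mm [137.2 128.7] -8.5 543
side rest,table,diff mm [137.3 128.4] -8.9 254
```

>>> play_rows(
  steps=[
    [-1,0.0014,-0.001,-0.0022,0],
    [-1,0.0026,-0.0035,-0.0042,0],
    [-1,0.0029,-0.0035,-0.0046,0],
    [-1,0.0031,-0.0032,-0.0046,0],
    [-1,0.0032,-0.0028,-0.0048,0],
    [-1,0.0034,-0.0023,-0.005,0],
    [-1,0.0035,-0.0018,-0.005,0],
    [-1,0.0036,-0.0013,-0.0051,0],
    [-1,0.0037,-0.0008,-0.0052,0],
    [-1,0.0037,-0.0003,-0.0053,0],
    [-1,0.0038,0.0003,-0.0053,0],
    [-1,0.0038,0.0009,-0.0053,0],
    [-1,0.0038,0.0014,-0.0052,0],
    [-1,0.0037,0.002,-0.0051,0],
    [-1,0.0036,0.0025,-0.0049,0],
    [-1,0.0035,0.003,-0.0047,0],
    [-1,0.0033,0.0035,-0.0045,0],
    [-1,0.002,0.0025,-0.003,0],
    [-1,0,0,0,0],
  ],
)

```text
clock: 28.77
tcp_pos: [0.6012, -0.1354, 0.201]
tcp_rot: [[-0.028, 0.098, 0.995], [-0.003, 0.995, -0.098], [-1.0, -0.006, -0.028]]
force: [0.6, 4.8, 0.9]
grip_width: 0.264
```

```bash
python3 arc.py 14 5 2 -2 -0.3; python3 ax.py 0 0; python3 st.py|head -1; python3 tab.py
```

```text
L [ -7.4 -77.3 108.3] phi -97.1 rad 75.9 F [0.5 4.8 0.7] t 28.7667
[[-1, 0.0018, 0.0005, -0.0027, 0], [-1, 0.0033, 0.0014, -0.0055, 0], [-1, 0.0032, 0.0019, -0.0054, 0], [-1, 0.0032, 0.0025, -0.0052, 0], [-1, 0.003, 0.003, -0.005, 0], [-1, 0.0029, 0.0035, -0.0047, 0], [-1, 0.0027, 0.004, -0.0044, 0], [-1, 0.0026, 0.0044, -0.0041, 0], [-1, 0.0024, 0.0048, -0.0038, 0], [-1, 0.0022, 0.0052, -0.0034, 0], [-1, 0.0019, 0.0055, -0.003, 0], [-1, 0.0017, 0.0058, -0.0026, 0], [-1, 0.0014, 0.006, -0.0021, 0], [-1, 0.0012, 0.0062, -0.0016, 0]]
scene 13 at mouth (ex,sy) mm [-0.4 -7. ] tilt off axis deg (ex,sy) [-2.5  1.8] res 0.0006
  top of boss axial [0.1043 0.1057 0.1066 0.1073 0.1079]
side 136 at mouth (ex,sy) mm [-3.4 -2.1] tilt off axis deg (ex,sy) [-1.7 -0.1] res 0.0024
  top of boss axial [0.1028 0.1057 0.1068 0.1074 0.1086]
t 28.87 p [ 0.601  -0.1353  0.2007] az_y 84.4 tilt 1.71 [-0.0298 -0.0025] F [-1.   2.6  4.3] M [0.93 0.09 0.28] w 0.263 j7 92.4
scene rest,table,diff mm [137.7 131.6] -6.1 536
side rest,table,diff mm [137.4 131.3] -6.1 249
```

>>> play_rows(
  steps=[
    [-1,0.0018,0.0005,-0.0027,0],
    [-1,0.0033,0.0014,-0.0055,0],
    [-1,0.0032,0.002,-0.0054,0],
    [-1,0.0032,0.0025,-0.0052,0],
    [-1,0.003,0.003,-0.005,0],
    [-1,0.0029,0.0035,-0.0047,0],
    [-1,0.0027,0.004,-0.0044,0],
    [-1,0.0026,0.0044,-0.0041,0],
    [-1,0.0024,0.0048,-0.0038,0],
    [-1,0.0022,0.0052,-0.0034,0],
    [-1,0.0019,0.0055,-0.003,0],
    [-1,0.0017,0.0058,-0.0026,0],
    [-1,0.0014,0.006,-0.0021,0],
    [-1,0.0008,0.004,-0.001,0],
    [-1,0,0,0,0],
  ],
)

```text
clock: 30.22
tcp_pos: [0.5615, -0.1085, 0.1792]
tcp_rot: [[-0.003, 0.118, 0.993], [-0.047, 0.992, -0.118], [-0.999, -0.047, 0.002]]
force: [1.4, 4.4, 1.9]
grip_width: 0.263
```

```bash
python3 arc.py 14 5 2 -2 -0.3; python3 ax.py 0 0; python3 st.py|head -1; python3 tab.py
```

```text
L [-54.8 -54.3 108. ] phi -137.3 rad 77.2 F [1.7 4.6 1.2] t 30.2167
[[-1, 0.0011, 0.0025, -0.0018, 0], [-1, 0.0018, 0.0052, -0.0035, 0], [-1, 0.0016, 0.0055, -0.0031, 0], [-1, 0.0014, 0.0058, -0.0027, 0], [-1, 0.0011, 0.006, -0.0022, 0], [-1, 0.0009, 0.0062, -0.0018, 0], [-1, 0.0006, 0.0064, -0.0013, 0], [-1, 0.0004, 0.0065, -0.0008, 0], [-1, 0.0001, 0.0065, -0.0003, 0], [-1, -0.0002, 0.0065, 0.0002, 0], [-1, -0.0004, 0.0065, 0.0007, 0], [-1, -0.0007, 0.0064, 0.0012, 0], [-1, -0.0009, 0.0062, 0.0017, 0], [-1, -0.0011, 0.0061, 0.0022, 0]]
scene 122 at mouth (ex,sy) mm [-1.7 -0.2] tilt off axis deg (ex,sy) [-4.8  0.3] res 0.0019
t 30.27 p [ 0.5615 -0.1084  0.1791] az_y 83.2 tilt 2.66 [-0.0036 -0.0463] F [-0.1  0.6  5.1] M [0.91 0.32 0.37] w 0.268 j7 87.3
scene rest,table,diff mm [138.  133.6] -4.4 536
side rest,table,diff mm [137.4 133.3] -4.1 255Traceback (most recent call last):
  File "ax.py", line 19, in <module>
    for n in("scene","side"): fit(n,np.tan(np.radians(float(sys.argv[1]))),float(sys.argv[2]) if len(sys.argv)>2 else 0.)
                              ~~~^^^^^^^^^^^^^^^^
[... 375 characters left out ...]
                                            ~~~~~~~~~~~~~^^^^^^^^^^^^^^^^^^^^^^^^^^^^
    return _quantile_unchecked(
        a, q, axis, out, overwrite_input, method, keepdims, weights)
    return _ureduce(a,
                    func=_quantile_ureduce_func,
    ...<5 lines>...
                    overwrite_input=overwrite_input,
                    method=method)
    r = func(a, **kwargs)
    result = _quantile(arr,
                       quantiles=q,
    ...<2 lines>...
                       out=out,
                       weights=wgt)
    slices_having_nans = np.isnan(arr[-1, ...])
                                  ~~~^^^^^^^^^
IndexError: index -1 is out of bounds for axis 0 with size 0
```

>>> play_rows(
  steps=[
    [-1,0.0008,0.0035,-0.0015,0],
    [-1,0.0015,0.0055,-0.003,0],
    [-1,0.0013,0.0058,-0.0028,0],
    [-1,0.0011,0.006,-0.0024,0],
    [-1,0.0009,0.0062,-0.002,0],
    [-1,0.0007,0.0064,-0.0016,0],
    [-1,0.0005,0.0065,-0.0012,0],
    [-1,0.0003,0.0066,-0.0008,0],
    [-1,0.0001,0.0066,-0.0004,0],
    [-1,0,0.0066,0,0],
    [-1,-0.0002,0.0066,0.0005,0],
    [-1,-0.0004,0.0065,0.001,0],
    [-1,-0.0006,0.0064,0.0014,0],
    [-1,-0.0008,0.006,0.0018,0],
    [-1,-0.0005,0.004,0.0015,0],
    [-1,0,0,0,0],
  ],
)

```text
clock: 31.7
tcp_pos: [0.5496, -0.0773, 0.1723]
tcp_rot: [[-0.038, 0.152, 0.988], [-0.12, 0.98, -0.156], [-0.992, -0.125, -0.019]]
force: [1.4, 2.3, 4.6]
grip_width: 0.261
```

```bash
python3 arc.py 8 5 2 -2 -0.3; python3 st.py|head -1; python3 tab.py;  python3 ax.py 0 0 2>&1|grep -v -i "file\|~"|head -6
```

```text
L [-71.1 -24.4 108.6] phi -163.0 rad 76.5 F [3.1 2.4 3.5] t 31.7
[[-1, 0.0003, 0.0032, -0.0008, 0], [-1, 0.0001, 0.0064, -0.0014, 0], [-1, -0.0002, 0.0065, -0.001, 0], [-1, -0.0004, 0.0065, -0.0005, 0], [-1, -0.0007, 0.0065, 0.0, 0], [-1, -0.001, 0.0065, 0.0005, 0], [-1, -0.0012, 0.0063, 0.001, 0], [-1, -0.0015, 0.0062, 0.0015, 0]]
t 31.7 p [ 0.5496 -0.0773  0.1723] az_y 81.2 tilt 7.24 [-0.0377 -0.1202] F [1.4 2.3 4.6] M [ 2.51 -0.44  1.12] w 0.261 j7 77.7
scene rest,table,diff mm [138.1 134.9] -3.2 538
side rest,table,diff mm [137.2 134.7] -2.5 260
scene 142 at mouth (ex,sy) mm [-1.3  0.4] tilt off axis deg (ex,sy) [-2.8  5.3] res 0.0017
  top of boss axial [0.1043 0.1058 0.1064 0.107  0.1072]
side 133 at mouth (ex,sy) mm [-3.2  3. ] tilt off axis deg (ex,sy) [-3.1  2. ] res 0.0023
  top of boss axial [0.1041 0.1062 0.1068 0.1081 0.1092]
```

Resistance rose and the tool is being tilted. I open to relax, then check and re-grip.

>>> play_rows(
  steps=[
    [-0.3,0,0,0,0],
    [-0.1,0,0,0,0],
    [-0.1,0,0,0,0],
    [-0.1,0,0,0,0],
  ],
)

```text
clock: 32.23
tcp_pos: [0.549, -0.0806, 0.17]
tcp_rot: [[-0.04, 0.155, 0.987], [-0.124, 0.979, -0.159], [-0.991, -0.129, -0.02]]
force: [0.7, -0.4, -0.6]
grip_width: 0.453
```

```bash
python3 st.py; python3 ax.py 0 0 2>&1|grep -v -i "file\|~"|head -6
python3 - <<'E'
from h import *
a=cv2.imread("pics/scenef.png")[150:310,280:440];b=cv2.imread("pics/sidef.png")[130:290,280:440]
cv2.imwrite("pics/v3.png",np.hstack([cv2.resize(a,(400,400),interpolation=2),cv2.resize(b,(400,400),interpolation=2)]))
E
```

```text
t 32.23 p [ 0.549  -0.0806  0.17  ] az_y 81.0 tilt 7.49 [-0.04  -0.124] F [ 0.7 -0.4 -0.6] M [ 0.15 -0.1   0.08] w 0.453 j7 77.5
TCP in collar (ex,sy,ax) mm [-72.4 -27.7 106.7] F [ 0.4 -0.3 -0.8]
scene 138 at mouth (ex,sy) mm [-0.8 -0.5] tilt off axis deg (ex,sy) [-2.8  3.9] res 0.0018
  top of boss axial [0.1037 0.1051 0.1054 0.1059 0.107 ]
side 129 at mouth (ex,sy) mm [-3.2  0.9] tilt off axis deg (ex,sy) [-2.2  2.7] res 0.002
  top of boss axial [0.1035 0.1064 0.1078 0.1082 0.109 ]
```

View pics/v3.png

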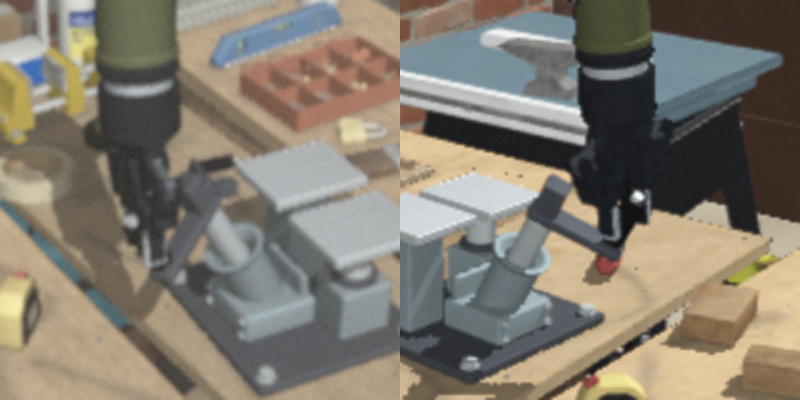

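Forces are now zero and the crank is still home. I'll push the grip with a loosely open fork instead of clamping it, so the moments do not cock the crank.

```bash
python3 arc.py 12 5 0 -2 0
```

```text
L [-72.4 -27.5 106.8] phi -160.6 rad 76.7 F [-0.4  0.1 -0. ] t 32.3333
[[-1, 0.0001, 0.0031, -0.0011, 0], [-1, -0.0, 0.0063, -0.0018, 0], [-1, -0.0003, 0.0064, -0.0014, 0], [-1, -0.0006, 0.0065, -0.0009, 0], [-1, -0.0009, 0.0065, -0.0004, 0], [-1, -0.0011, 0.0064, 0.0001, 0], [-1, -0.0014, 0.0064, 0.0006, 0], [-1, -0.0016, 0.0062, 0.0011, 0], [-1, -0.0019, 0.0061, 0.0016, 0], [-1, -0.0021, 0.0058, 0.0021, 0], [-1, -0.0023, 0.0056, 0.0026, 0], [-1, -0.0025, 0.0052, 0.003, 0]]
```

>>> play_rows(
  steps=[
    [-0.1,0,0.003,-0.001,0],
    [-0.1,0,0.006,-0.0015,0],
    [-0.1,-0.0003,0.0064,-0.001,0],
    [-0.1,-0.0006,0.0065,-0.0005,0],
    [-0.1,-0.0009,0.0065,0,0],
    [-0.1,-0.0011,0.0064,0.0003,0],
    [-0.1,-0.0014,0.0064,0.0006,0],
    [-0.1,-0.0016,0.006,0.001,0],
    [-0.1,-0.001,0.003,0.0005,0],
    [-0.1,0,0,0,0],
  ],
)

```text
clock: 33.17
tcp_pos: [0.5552, -0.0311, 0.1702]
tcp_rot: [[-0.043, 0.158, 0.987], [-0.133, 0.978, -0.162], [-0.99, -0.138, -0.021]]
force: [-0.3, -4.6, -0.4]
grip_width: 0.45
```

```bash
python3 arc.py 12 5 0 -2 0; python3 st.py|head -1; python3 tab.py;  python3 ax.py 0 0 2>&1|grep -v -i "file\|~"|head -6
```

```text
L [-71.   22.1 106.2] phi 161.2 rad 75.0 F [-0.  -4.6 -0.4] t 33.1667
[[-1, -0.001, 0.003, 0.0008, 0], [-1, -0.0021, 0.0059, 0.0019, 0], [-1, -0.0023, 0.0056, 0.0024, 0], [-1, -0.0025, 0.0054, 0.0028, 0], [-1, -0.0026, 0.005, 0.0033, 0], [-1, -0.0028, 0.0046, 0.0037, 0], [-1, -0.0029, 0.0042, 0.004, 0], [-1, -0.003, 0.0038, 0.0044, 0], [-1, -0.0031, 0.0033, 0.0047, 0], [-1, -0.0032, 0.0028, 0.005, 0], [-1, -0.0032, 0.0023, 0.0052, 0], [-1, -0.0032, 0.0018, 0.0054, 0]]
t 33.17 p [ 0.5552 -0.0311  0.1702] az_y 80.8 tilt 8.02 [-0.0425 -0.1329] F [-0.3 -4.6 -0.4] M [-0.63  0.04  0.08] w 0.45 j7 71.6
scene rest,table,diff mm [137.9 136.5] -1.4 533
side rest,table,diff mm [137.3 136.4] -0.9 264
scene 144 at mouth (ex,sy) mm [0.1 0.9] tilt off axis deg (ex,sy) [-1.6  3.7] res 0.0016
  top of boss axial [0.1037 0.1058 0.1065 0.1069 0.1079]
side 132 at mouth (ex,sy) mm [-1.   2.9] tilt off axis deg (ex,sy) [-3.8  2.4] res 0.0023
  top of boss axial [0.0715 0.0729 0.0739 0.0744 0.0748]
```

>>> play_rows(
  steps=[
    [-0.1,-0.001,0.004,0.001,0],
    [-0.1,-0.002,0.006,0.0019,0],
    [-0.1,-0.0022,0.0056,0.0024,0],
    [-0.1,-0.0018,0.004,0.002,0],
    [-0.1,0,0,0,0],
  ],
)

```text
clock: 33.78
tcp_pos: [0.5657, -0.0155, 0.1743]
tcp_rot: [[-0.045, 0.164, 0.986], [-0.136, 0.976, -0.168], [-0.99, -0.141, -0.021]]
force: [1.4, -2.9, -0.1]
grip_width: 0.446
```

```bash
python3 st.py; python3 tab.py;  python3 ax.py 0 0 2>&1|grep -v -i "file\|~"|head -6
```

```text
t 33.78 p [ 0.5657 -0.0155  0.1743] az_y 80.5 tilt 8.23 [-0.0446 -0.136 ] F [ 1.4 -2.9 -0.1] M [-0.62 -0.07  0.1 ] w 0.446 j7 69.6
TCP in collar (ex,sy,ax) mm [-61.2  38.6 105.8] F [ 1.4 -2.7 -0.8]
scene rest,table,diff mm [138.1 137.5] -0.7 533
side rest,table,diff mm [137.4 136.9] -0.4 249
scene 144 at mouth (ex,sy) mm [0.  0.7] tilt off axis deg (ex,sy) [-0.8  4.7] res 0.0018
  top of boss axial [0.1035 0.1052 0.1058 0.1063 0.1081]
side 125 at mouth (ex,sy) mm [-1.1  1.3] tilt off axis deg (ex,sy) [-2.   5.6] res 0.0023
  top of boss axial [0.093  0.102  0.1041 0.1051 0.1059]
```

Level to within 0.6 mm. I back off, open and withdraw.

>>> play_rows(
  steps=[
    [0,0,-0.004,0,0],
    [0.5,0,-0.003,0,0],
    [1,0,0,0,0],
    [1,0,0,0,0],
    [1,0,0,0,0],
    [1,0,0,0,0],
    [1,-0.006,-0.001,0,0],
    [1,-0.012,-0.002,0,0],
    [1,-0.015,-0.002,0,0],
    [1,-0.018,-0.002,-0.002,0],
    [1,-0.018,-0.002,-0.003,0],
    [1,-0.018,0,-0.005,0],
    [1,-0.018,0,-0.005,0],
    [1,-0.01,0,-0.003,0],
    [1,0,0,0,0],
    [1,0,0,0,0],
  ],
)

```text
clock: 35.32
tcp_pos: [0.549, -0.0081, 0.3033]
tcp_rot: [[-0.041, 0.161, 0.986], [-0.127, 0.978, -0.165], [-0.991, -0.132, -0.02]]
force: [-0.3, 0.0, -0.3]
grip_width: 1.001
```

```bash
python3 st.py; python3 tab.py;  python3 ax.py 0 0 2>&1|grep -v -i "file\|~"|head -6
python3 - <<'E'
from h import *
a=cv2.imread("pics/scenef.png")[140:360,170:450];b=cv2.imread("pics/sidef.png")[170:390,190:470]
cv2.imwrite("pics/v4.png",np.hstack([cv2.resize(a,(400,314),interpolation=2),cv2.resize(b,(400,314),interpolation=2)]))
# bystanders: image change at their places since start
for n in("scene","side"):
    i0,d0,K,T=load(n+"0"); i1,d1,_,_=load(n+"f"); P0=pts(d0,K,T);
    for nm,(u,v) in {"scene":{"tape":(293,218),"measure":(287,274),"block":(365,337)},"side":{"tape":(243,322),"measure":(362,293),"block":(407,258)}}[n].items():
        s=np.s_[v-22:v+22,u-28:u+28]; dd=abs(d1[s]-d0[s]); print(n,nm,"depth changed frac",(dd>.006).mean().round(3))
E
```

```text
t 35.32 p [ 0.549  -0.0081  0.3033] az_y 80.7 tilt 7.68 [-0.041  -0.1272] F [-0.3  0.  -0.3] M [ 0.13 -0.02  0.  ] w 1.001 j7 72.2
TCP in collar (ex,sy,ax) mm [-18.1  44.5 228.7] F [-0.4  0.  -0.2]
scene rest,table,diff mm [138.  137.2] -0.8 552
side rest,table,diff mm [137.4 137.1] -0.3 273
scene 140 at mouth (ex,sy) mm [-2.6 -0.7] tilt off axis deg (ex,sy) [-1.4  1. ] res 0.0017
  top of boss axial [0.1031 0.106  0.1066 0.1071 0.1076]
side 133 at mouth (ex,sy) mm [-4.6  0.3] tilt off axis deg (ex,sy) [-1.3  0.1] res 0.0023
  top of boss axial [0.1047 0.107  0.1075 0.1084 0.109 ]
scene tape depth changed frac 0.364
scene measure depth changed frac 0.22
scene block depth changed frac 0.133
side tape depth changed frac 0.156
side measure depth changed frac 0.235
side block depth changed frac 0.332
```

View pics/v4.png

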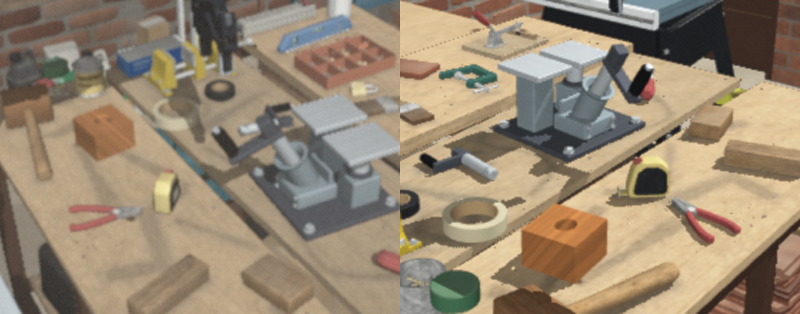

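The final view shows the crank standing in line in the collar, both plates level and the gripper clear. The tape (292,218), measure (287,274) and block (364,336) are at their starting pixels. I hand in.

```bash
python3 -c "
from station import manip; print(manip.close_job())"
```

```text
the job is handed in; nothing more can be done
None
```

The crank is home in the drive, the lift table is level with the fixed rest, and the job is handed in at about 35 s of the 72 s allowed. No verdict was reported.

**What I did:**
- I took the crank from the stand by its boss and tilted it into the leaning collar by pivoting it in the jaws against the mouth.
- When I let go with the tip on the rim, it tipped forward onto the lower lip. I picked it up by the hand grip and straightened it.
- I turned it about 15° to the hexagon angle seen in the wrist camera, and it dropped home with the table still about 22 mm low.
- I then wound it about 1.1 turns. Near the end the clamped grip started to bind and tilt the tool. I opened the jaws and pushed the grip the rest of the way with the fingers loosely open.

**Last checks:**

| Check | Scene camera | Side camera | Limit |
|---|---|---|---|
| Table height relative to the rest | -0.8 mm | -0.3 mm | within 3 mm |
| Crank off the collar axis | 1.7° | 1.3° | 8.5° |

- **Depth:** the tip is about 57 mm inside the mouth, judged from the boss top; fully home is 59 mm and the limit is 50 mm.
- **Contact:** the gripper is open and clear, and the measured force is near zero.
- **Bystanders:** the tape, tape measure and sanding block are at their starting pixels in the scene camera. My automatic depth comparison disagreed, with 13–36% of pixels changed around each one. I put that down to depth noise at edges, but I did not confirm it.

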